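# Unstack the finished units into their transit trays

### The job

Take apart the stack of four finished control units and lay each one lengthwise in its own ESD transit tray, the one with a cavity of its size: the white I/O module in the tray with the green card, the blue controller in the blue one, the silver power supply in the yellow one and the black motor drive in the red one. Each must end lying flat on the lining inside the rim, let go; set them down without dropping any, and leave the solvent bottle and the tape roll where they are.

Things in the scene. Friction and masses are not known exactly. Their poses are not given: they have to be found in the camera images.
- io_centre (a point): I/O module: small white plastic case, 70 x 44 x 36 mm (its length x, width y, height z), with green terminal rows on lower shoulders at both ends; starts on top of the stack. The point is the middle of its overall box, half-way up (18 mm above its underside); x runs along its length, z up. Flat parallel sides 44 mm apart for the gripper.
- controller_centre (a point): controller: blue die-cast box, 94 x 52 x 36 mm (length x, width y, height z; the top 80 mm long, low ears at both ends); starts second from the top, under the I/O module. The point is the middle of its overall box, half-way up (18 mm above its underside); x runs along its length, z up. Flat parallel sides 52 mm apart for the gripper.
- psu_centre (a point): power supply: bare aluminium cage with round vent holes and yellow labels on top near its ends, 118 x 60 x 38 mm (length x, width y, height z; cage 100 mm long, a lower ledge with a black terminal block at its +x end); starts third, under the controller. The point is the middle of its overall box, half-way up (19 mm above its underside); x runs along its length, z up. Flat parallel sides 60 mm apart for the gripper.
- drive_centre (a point): motor drive: black ribbed case on a silver base plate, red terminal blocks and red labels at both ends, 142 x 66 x 40 mm (length x, width y, height z; case 122 mm long, the plate reaches 10 mm further at each end); starts at the bottom of the stack, standing on the bench. The point is the middle of its overall box, half-way up (20 mm above its underside); x runs along its length, z up. Flat parallel sides 66 mm apart for the gripper.
- tray_io: transit tray of the I/O module: fixed black ESD tray with grey lining and a green card on the tab at its -x end; cavity 88 x 62 mm (along x, along y), 9 mm larger all round than the unit. Origin: centre of the cavity, at bench height; the lining is 3 mm above it, the 6 mm thick rim rises to 13 mm, with a 50 mm wide cut-out down to the lining in the middle of both long sides, for the fingers. x along its length, z up.
- tray_controller: transit tray of the controller: fixed black ESD tray with grey lining and a blue card on the tab at its -x end; cavity 112 x 70 mm (along x, along y), 9 mm larger all round than the unit. Origin: centre of the cavity, at bench height; the lining is 3 mm above it, the 6 mm thick rim rises to 13 mm, with a 50 mm wide cut-out down to the lining in the middle of both long sides, for the fingers. x along its length, z up.
- tray_psu: transit tray of the power supply: fixed black ESD tray with grey lining and a yellow card on the tab at its -x end; cavity 136 x 78 mm (along x, along y), 9 mm larger all round than the unit. Origin: centre of the cavity, at bench height; the lining is 3 mm above it, the 6 mm thick rim rises to 13 mm, with a 50 mm wide cut-out down to the lining in the middle of both long sides, for the fingers. x along its length, z up.
- tray_drive: transit tray of the motor drive: fixed black ESD tray with grey lining and a red card on the tab at its -x end; cavity 160 x 84 mm (along x, along y), 9 mm larger all round than the unit. Origin: centre of the cavity, at bench height; the lining is 3 mm above it, the 6 mm thick rim rises to 13 mm, with a 50 mm wide cut-out down to the lining in the middle of both long sides, for the fingers. x along its length, z up.
- bottle_centre (a point): bystander: upright clear solvent bottle with a red cap, 48 mm diameter, 110 mm high; the point is on its axis, half-way up
- tape_centre (a point): bystander: amber roll of masking tape lying flat, 60 mm outside diameter, 19 mm high; the point is its centre, half-way up
Things that resemble listed ones, but are neither listed nor needed, are in the scene too. Leave any purple or turquoise look-alike of the tray_drive alone. Of the things that look like the part that bears io_centre, the smaller one is meant.

How it is judged:
At the end, for the whole second after the job is handed in: Each of the four units lies in its own tray: centre within 14 mm of the cavity's centre seen from above, height within 4 mm of resting on the lining, level within 0.06 rad, lengthwise within 0.3 rad of the tray's length (either end first), and at rest (under 20 mm/s) (horizontal distance between io_centre and tray_io below 0.014 m and z of io_centre in the frame of tray_io between 0.017 and 0.025 m and angle between each of io_centre, controller_centre, psu_centre, drive_centre's own z axis and vertical below 0.06 rad and angle between the x axis of io_centre and the x axis of tray_io, either way round below 0.3 rad and linear speed of each of io, controller, psu, drive below 0.02 m/s and horizontal distance between controller_centre and tray_controller below 0.014 m and z of controller_centre in the frame of tray_controller between 0.017 and 0.025 m and angle between the x axis of controller_centre and the x axis of tray_controller, either way round below 0.3 rad and horizontal distance between psu_centre and tray_psu below 0.014 m and z of psu_centre in the frame of tray_psu between 0.018 and 0.026 m and angle between the x axis of psu_centre and the x axis of tray_psu, either way round below 0.3 rad and horizontal distance between drive_centre and tray_drive below 0.014 m and z of drive_centre in the frame of tray_drive between 0.019 and 0.027 m and angle between the x axis of drive_centre and the x axis of tray_drive, either way round below 0.3 rad); the robot touches nothing.
It fails at once if a unit was dropped (falling at over 0.6 m/s with no finger on it) ((contact force between io and the fingers below 0.1 N and linear speed of io above 0.6 m/s) or (contact force between controller and the fingers below 0.1 N and linear speed of controller above 0.6 m/s) or (contact force between psu and the fingers below 0.1 N and linear speed of psu above 0.6 m/s) or (contact force between drive and the fingers below 0.1 N and linear speed of drive above 0.6 m/s)).
It fails at once if the solvent bottle was shifted by more than 25 mm or knocked over (distance of bottle_centre from where it was at the start of the episode above 0.025 m).
It fails at once if the tape roll was shifted by more than 25 mm or knocked over (distance of tape_centre from where it was at the start of the episode above 0.025 m).
It also fails if it takes over 109 s, if anything falls off the work surface, if the arm or the gripper's body presses on something with over 40 N, if the wrist force passes 120 N, or if a joint passes its speed limit or range.

### The arm

A 6-joint arm with a two-finger parallel gripper is mounted at the origin on the work surface. World frame = base frame: x ahead of the robot, y to its left, z up, the work surface at z = 0. Lengths are in m, angles in rad, forces in N, time in s.
With the tool pointing down it reaches from about 0.35 to 0.775 m from the base axis. Payload 5.5 kg.
Tool frame: the origin (TCP) lies midway between the tips of the shut fingers; the grasp point (between the pads) lies 19 mm behind it; z points along the fingers, y is the line along which they close (so a half turn about z gives the same grasp; the last joint's range is limited). The gripper opens to 85 mm and grips with 20 to 120 N. Pads are 22 mm wide; open, the fingers measure 114 mm over their backs; the gripper's body (76 mm by 85 mm) begins 54 mm behind the grasp point. The pads swing forward as they close: fully open they stand 13 mm farther back than shut.
Start: joints at [-1.423, 0.313, 0.046, 1.304, 0, 1.431], TCP at [0.163, -0.551, 0.231] pointing down, gripper open.
Joint ranges: [-2.76, 2.76], [-0.86, 1.69], [-1.03, 1.26], [-2.2, 2.34], [-1.47, 1.5], [-3.14, 3.14]. Speed limits (rad/s): [2.57, 2.57, 3.14, 3.14, 3.14, 3.14].

### API

Orientations are given as a unit quaternion [w, x, y, z].
In Python, from workcell import env gives the robot as it stands. The module is installed in compiled form; this text tells all that it offers.
- The arm moves only by the tool servo_tool, never from a script. Its argument "increments" is a list of rows, each an object of numbers: "grip": the closure, from 0 (fully open) to 1 (shut); "x", "y", "z": the shift along the tool's x, y, z in mm; "roll": the turn about the tool's z in degrees. In form: [{"grip": .., "x": .., "y": .., "z": .., "roll": ..}, ...]. A call has 1 to 5 rows; each row shifts and turns the commanded pose from where the row before left it, along the tool's axes as they then stand; what a row does not reach is not made up. A row lasts 1/12 s, in which the tool goes at most 41.7 mm and 7.16 degrees, less where a joint would pass 70% of its speed; a pose out of reach is approached as far as the arm can. A call is refused whole if a number of a shift passes 41.7 or a number of a turn 7.16, either way. A call with a gripper value outside its range is refused whole. The fingers move at their own pace and stop on an object; "grip_force" is the grip in N (left out, the last holds). Time passes only in rows, so rows that do not move let the fingers close. It gives the time, the measured TCP pose, the force, the opening and the grip force at its end, in the units of the state.
- env.get_state(): the state, without advancing time (a new reading comes with each control period).
- env.read_camera(name): name is "scene" or "top" or "wrist"; returns the picture (480x640x3 uint8, red, green, blue); there is no depth.
- env.get_calibration(name): a dict with "vertical_fov" (degrees; the focal length in pixels is half the picture's height over the tangent of half this angle, whatever the lens; pixels are square), "cx", "cy" (the principal point, pixels), "k1" (the pictures are not rectified: a ray, as slopes to the right and down, at radius r is drawn at 1 + k1 r^2 times it, then the intrinsics apply), "rvec" (rotation vector, rad) and "tvec" (3), from world to camera coordinates, as OpenCV has them; the wrist camera has in their place "tool_from_camera" (4x4, takes a point from camera to tool coordinates, whose origin is the TCP and whose axes are the flange's). Camera axes: x right, y down, z forward; pixel columns grow to the right and rows downward; lengths in m; the calibration is good to about 2 mm. A picture is of the moment at which its call begins: read the wrist's pose just before it. get_calibration takes no time and is no camera call.
- env.hand_in(): hands the job in; it is judged then, once.
The state is a dict: "clock": time; "joint_pos": joint angles; "qvel": joint speeds; "tau": joint torques, N m; "tcp_pos": TCP position; "orientation": TCP orientation; "wrist_force": force on the tool from outside, world axes, zero at the start; "ft_torque": the same for the moment, N m; "finger_gap": finger opening in m; "grip_force": force on a finger pad.
Only numpy, scipy, OpenCV 4.12 (cv2) and the standard library are available. Lean on these libraries where they do the work, as an engineer would, in place of code of your own. Each camera call takes 0.05 s, during which the arm holds its last target. There are 200 camera calls.

## Working session

There is one attempt and no reset: what is moved stays moved. The work goes in short steps, Python scripts to look and compute and a tool call to move; the robot and the scene stay as the last step left them, time stands still between calls to the robot, and variables do not carry over. Pictures are saved under pics/ and viewed, at most 16 in all, crops included, and the job is handed in when it is done.

Besides the shell and the picture viewer there is one more tool, called as name(argument=value, ...) on one line, values as JSON. servo_tool: Moves the arm, as the interface text tells. Its arguments: {"type":"object","properties":{"increments":{"type":"array"},"grip_force":{"type":"number"}},"required":["increments"]}

```bash
mkdir -p pics; cat > h.py <<'E'
import numpy as np, cv2, json
from workcell import env
from scipy.spatial.transform import Rotation as R
def cam(name):
    c=env.get_calibration(name); f=240/np.tan(np.radians(c["vertical_fov"]/2)); return c,f
def ext(name,st=None):
    c,f=cam(name)
    if "rvec" in c:
        Rm=R.from_rotvec(np.ravel(c["rvec"])).as_matrix(); t=np.ravel(c["tvec"]); return Rm.T,-Rm.T@t
    st=st or env.get_state(); q=st["orientation"]; T=np.array(c["tool_from_camera"])
    Rt=R.from_quat([q[1],q[2],q[3],q[0]]).as_matrix()
    return Rt@T[:3,:3],Rt@T[:3,3]+st["tcp_pos"]
def rays(name,px,st=None):
    c,f=cam(name); px=np.atleast_2d(np.array(px,float)); K=np.array([[f,0,c["cx"]],[0,f,c["cy"]],[0,0,1]])
    d=(px-[c["cx"],c["cy"]])/f; u=d.copy()
    for _ in range(30): u=d/(1+c["k1"]*(u**2).sum(1,keepdims=True))
    Rc,o=ext(name,st); return o,np.c_[u,np.ones(len(u))]@Rc.T
def plane(name,px,z,st=None):
    o,d=rays(name,px,st); return o+d*((z-o[2])/d[:,2])[:,None]
def proj(name,P,st=None):
    c,f=cam(name); Rc,o=ext(name,st); p=(np.atleast_2d(P)-o)@Rc; u=p[:,:2]/p[:,2:]
    return u*(1+c["k1"]*(u**2).sum(1,keepdims=True))*f+[c["cx"],c["cy"]]
def snap(name,fn):
    st=env.get_state(); im=env.read_camera(name)[:,:,::-1].copy(); cv2.imwrite("pics/"+fn+".png",im); return st,im
E
python3 - <<'E'
from h import *
s,_=snap("top","top0"); snap("scene","scene0")
print({k:np.round(v,3) for k,v in s.items()})
for n in("top","scene","wrist"): print(n,env.get_calibration(n))
E
```

```text
{'clock': np.float64(0.0), 'joint_pos': array([-1.423,  0.314,  0.045,  1.304,  0.   ,  1.431]), 'qvel': array([-0.001,  0.   , -0.002, -0.001,  0.001, -0.001]), 'tau': array([-1.0000e-03, -4.8063e+01,  2.9853e+01,  1.9000e-02, -0.0000e+00,
       -0.0000e+00]), 'tcp_pos': array([ 0.163, -0.551,  0.23 ]), 'orientation': array([-0.001,  0.99 ,  0.143,  0.   ]), 'wrist_force': array([ 0.286,  0.393, -0.403]), 'ft_torque': array([-0.027,  0.009,  0.002]), 'grip_force': np.float64(0.0), 'finger_gap': np.float64(0.085)}
top {'vertical_fov': 43.17094999825522, 'cx': 320.4841543526863, 'cy': 240.8261058626736, 'k1': -0.17189309032325642, 'rvec': array([ 2.15085704, -2.10629036,  0.19154043]), 'tvec': array([0.04650474, 0.54301007, 1.51519903])}
scene {'vertical_fov': 51.05848390303032, 'cx': 321.7538774445824, 'cy': 244.61497199142585, 'k1': -0.1014047512645091, 'rvec': array([ 2.16096953,  0.89806296, -0.39608569]), 'tvec': array([-0.41445417, -0.15757768,  1.40489732])}
wrist {'vertical_fov': 65.72190063700502, 'cx': 316.96548224582494, 'cy': 239.2076377887775, 'k1': 0.009777705567065736, 'tool_from_camera': array([[ 4.71703849e-04, -9.55302809e-01, -2.95628685e-01,
         7.51397581e-02],
       [ 9.99999842e-01,  3.59791558e-04,  4.32954900e-04,
         6.61059343e-04],
       [-3.07238327e-04, -2.95628843e-01,  9.55302828e-01,
        -1.43849184e-01],
       [ 0.00000000e+00,  0.00000000e+00,  0.00000000e+00,
         1.00000000e+00]])}
```

View pics/top0.png

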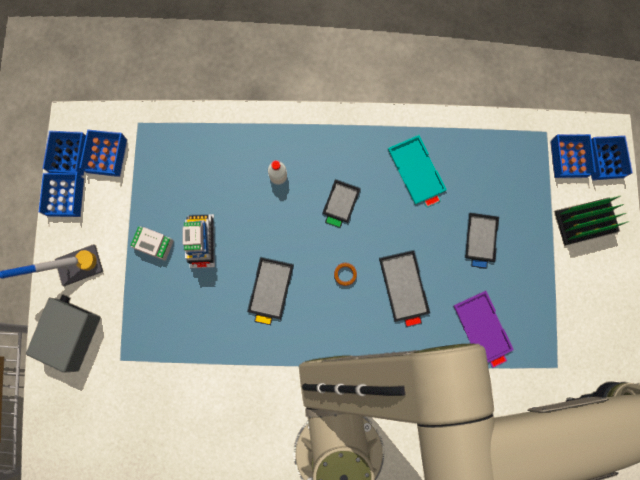

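View pics/scene0.png

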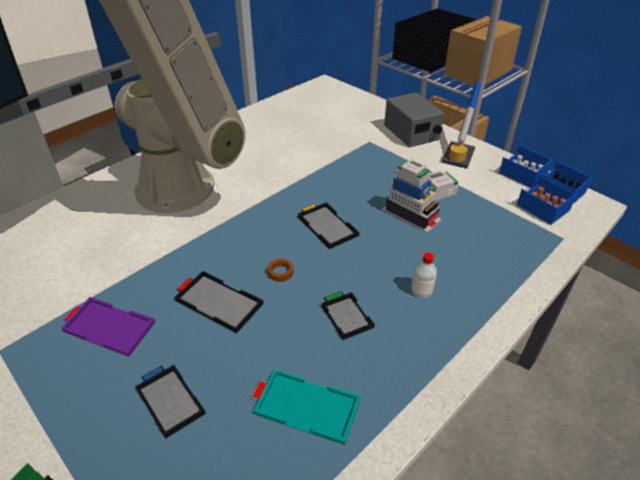

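Candidates for the I/O module are the white case on the stack, top (194,237), and the white case on the bench, top (151,243). Candidates for tray_drive are the black one with the red card (405,287), the purple one (483,328) and the turquoise one (416,171). I choose the stack case and the black tray. Next I'll measure them and check with one close crop.

```bash
cat > m.py <<'E'
from h import *
im=cv2.imread("pics/top0.png"); hsv=cv2.cvtColor(im,cv2.COLOR_BGR2HSV)
mat=np.zeros((480,640),np.uint8); mat[124:366,125:556]=1
g=((hsv[...,1]<60)&(hsv[...,2]>90)&(mat>0)).astype(np.uint8)
g=cv2.morphologyEx(g,cv2.MORPH_OPEN,np.ones((3,3)))
out={}
for c in cv2.findContours(g,cv2.RETR_EXTERNAL,cv2.CHAIN_APPROX_NONE)[0]:
    if cv2.contourArea(c)<250: continue
    w=plane("top",c[:,0],0.008)[:,:2]
    h=cv2.convexHull(c)[:,0]; w=plane("top",h,0.008)[:,:2]
    (cx,cy),(a,b),an=cv2.minAreaRect((w*1000).astype(np.float32))
    if a<b: a,b,an=b,a,an+90
    print(np.round([cx,cy,a,b,(an+90)%180-90]), "px",h.mean(0).round(), "r",round(np.hypot(cx,cy)))
for n,p,z in(("bottle",(276,164),.11),("tape",(345,274),.019),("lookalike",(151,243),.036)): print(n,plane("top",p,z).round(3))
a=cv2.resize(im[195:285,125:235],None,fx=4,fy=4,interpolation=cv2.INTER_CUBIC)
s=cv2.imread("pics/scene0.png"); b=cv2.resize(s[150:240,375:470],None,fx=3.8,fy=4,interpolation=cv2.INTER_CUBIC)
cv2.imwrite("pics/crop0.png",np.hstack([a,b])[:, :800])
E
python3 m.py
```

```text
[220. 447. 231.  13. -88.] px [161. 363.] r 498
[421. 187. 132.  76. -11.] px [271. 290.] r 460
[ 434. -163.  156.   83.   14.] px [403. 288.] r 463
[538. 518.  67.  66. -19.] px [151. 242.] r 747
[558. 401.  56.  49. -89.] px [194. 236.] r 687
[ 568. -373.  107.   69.   -7.] px [481. 238.] r 680
[658.   5.  83.  61. -19.] px [341. 202.] r 658
[730. 178.  58.  52.  15.] px [277. 174.] r 751
[ 703. -353.  514.  376.  -88.] px [483. 177.] r 786
[689. 580. 368.  35.   5.] px [130. 178.] r 901
bottle [[0.727 0.175 0.11 ]]
tape [[ 0.461 -0.008  0.019]]
lookalike [[0.529 0.504 0.036]]
```

View pics/crop0.png

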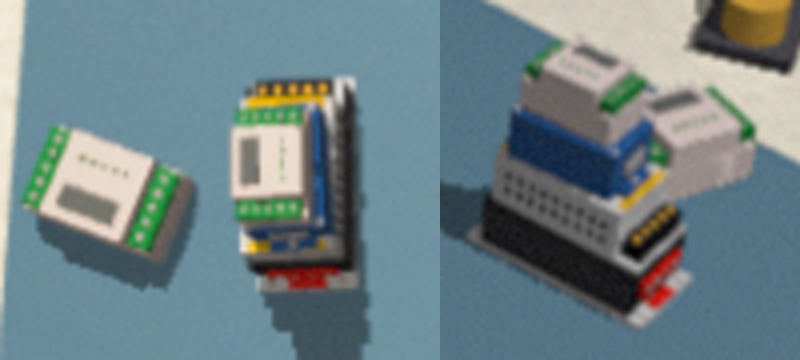

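The left crop shows the stack's white case at about (192,236) in the top picture. It's higher than the bench case at (151,243) yet no larger in pixels, so it's the smaller one and the one I want. The blue, silver and black units lie under it, roughly parallel but shifted. I'm moving the wrist camera above the stack.

servo_tool(increments=[{"roll": 5.5,"z": -30},{"roll": 5.5,"z": -35},{"roll": 5.4,"z": -35},{"x": 26,"y": -32},{"x": 26,"y": -32}])

```text
invalid input at $.increments[0]: expected keys grip, x, y, z, roll
```

servo_tool(increments=[{"x": 26,"y": -32},{"x": 26,"y": -32},{"x": 26,"y": -32},{"x": 26,"y": -32},{"x": 26,"y": -32}])

```text
invalid input at $.increments[0]: expected keys grip, x, y, z, roll
```

servo_tool(increments=[{"x": 26,"y": -32},{"x": 26,"y": -32},{"x": 26,"y": -32},{"x": 26,"y": -32},{"x": 8,"y": -39}])

```text
invalid input at $.increments[0]: expected keys grip, x, y, z, roll
```

servo_tool(increments=[{"x": 8,"y": -39},{"x": 8,"y": -39},{"x": 8,"y": -39},{"x": 8,"y": -39},{"x": 8,"y": -39}])

```text
invalid input at $.increments[0]: expected keys grip, x, y, z, roll
```

servo_tool(increments=[{"x": 8,"y": -39},{"x": 8,"y": -39},{"x": 8,"y": -39},{"x": 8,"y": -39},{"x": 8,"y": -39}])

```text
invalid input at $.increments[0]: expected keys grip, x, y, z, roll
```

servo_tool(increments=[{"x": 8,"y": -39},{"x": 8,"y": -39},{"x": 8,"y": -39},{},{}])

```text
invalid input at $.increments[0]: expected keys grip, x, y, z, roll
```

```bash
python3 - <<'E'
from h import *
s,im=snap("wrist","w1")
print(s["clock"],s["tcp_pos"],s["orientation"],s["joint_pos"].round(2))
E
```

```text
0.1 [ 0.16312504 -0.55089296  0.23047305] [-8.36723427e-04  9.89666477e-01  1.43386066e-01 -5.08929087e-06] [-1.42  0.31  0.05  1.3  -0.    1.43]
```

View pics/w1.png

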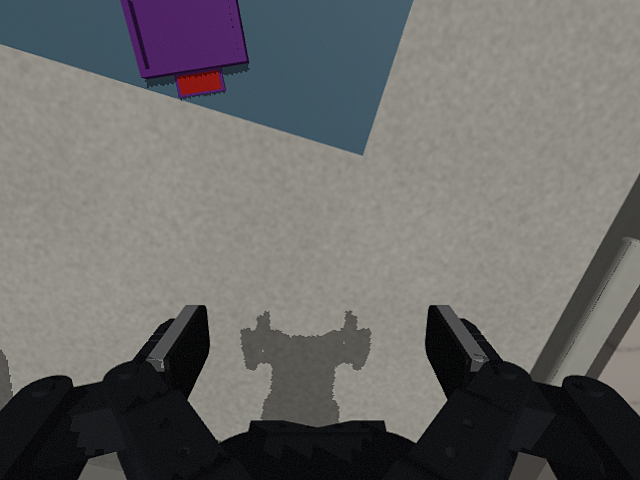

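The arm didn't move because every row needs all five keys. The picture shows the purple look-alike at about (185,40) and the fingers at the bottom. I'm resending with full rows.

servo_tool(increments=[{"grip": 0,"x": 0,"y": 0,"roll": 5.5,"z": -30},{"grip": 0,"x": 0,"y": 0,"roll": 5.5,"z": -35},{"grip": 0,"x": 0,"y": 0,"roll": 5.4,"z": -35},{"grip": 0,"z": 0,"roll": 0,"x": 26,"y": -32},{"grip": 0,"z": 0,"roll": 0,"x": 26,"y": -32}])

```text
clock: 0.57
tcp_pos: [0.215, -0.4897, 0.3335]
orientation: [0.003, 1.0, -0.001, 0.001]
wrist_force: [1.0, 0.8, -0.8]
finger_gap: 0.0853
grip_force: 0.0
```

servo_tool(increments=[{"grip": 0,"z": 0,"roll": 0,"x": 26,"y": -32},{"grip": 0,"z": 0,"roll": 0,"x": 26,"y": -32},{"grip": 0,"z": 0,"roll": 0,"x": 26,"y": -32},{"grip": 0,"z": 0,"roll": 0,"x": 26,"y": -32},{"grip": 0,"z": 0,"roll": 0,"x": 26,"y": -32}])

```text
clock: 0.98
tcp_pos: [0.3455, -0.3253, 0.3312]
orientation: [-0.0, 1.0, 0.001, 0.0]
wrist_force: [0.5, -1.2, 0.3]
finger_gap: 0.0853
grip_force: 0.0
```

servo_tool(increments=[{"grip": 0,"z": 0,"roll": 0,"x": 26,"y": -32},{"grip": 0,"z": 0,"roll": 0,"x": 26,"y": -32},{"grip": 0,"z": 0,"roll": 0,"x": 26,"y": -32},{"grip": 0,"z": 0,"roll": 0,"x": 26,"y": -32},{"grip": 0,"z": 0,"roll": 0,"x": 6,"y": -39}])

```text
clock: 1.4
tcp_pos: [0.4574, -0.1589, 0.3303]
orientation: [0.0, 1.0, 0.001, 0.0]
wrist_force: [0.7, 0.3, -0.1]
finger_gap: 0.0853
grip_force: 0.0
```

servo_tool(increments=[{"grip": 0,"z": 0,"roll": 0,"x": 6,"y": -39},{"grip": 0,"z": 0,"roll": 0,"x": 6,"y": -39},{"grip": 0,"z": 0,"roll": 0,"x": 6,"y": -39},{"grip": 0,"z": 0,"roll": 0,"x": 6,"y": -39},{"grip": 0,"z": 0,"roll": 0,"x": 6,"y": -39}])

```text
clock: 1.82
tcp_pos: [0.484, 0.0371, 0.3311]
orientation: [0.0, 1.0, 0.001, -0.0]
wrist_force: [0.8, 0.3, 0.5]
finger_gap: 0.0854
grip_force: 0.0
```

servo_tool(increments=[{"grip": 0,"z": 0,"roll": 0,"x": 6,"y": -39},{"grip": 0,"z": 0,"roll": 0,"x": 6,"y": -39},{"grip": 0,"z": 0,"roll": 0,"x": 6,"y": -39},{"grip": 0,"z": 0,"roll": 0,"x": 6,"y": -39},{"grip": 0,"z": 0,"roll": 0,"x": 6,"y": -39}])

```text
clock: 2.23
tcp_pos: [0.5128, 0.1567, 0.3342]
orientation: [-0.03, 0.998, 0.057, -0.003]
wrist_force: [0.4, 0.4, -0.5]
finger_gap: 0.0851
grip_force: 0.0
```

servo_tool(increments=[{"grip": 0,"z": 0,"roll": 0,"x": 6,"y": -39},{"grip": 0,"z": 0,"roll": 0,"x": 6,"y": -39},{"grip": 0,"z": 0,"roll": 0,"x": 6,"y": -39},{"grip": 0,"x": 0,"y": 0,"z": 0,"roll": 0},{"grip": 0,"x": 0,"y": 0,"z": 0,"roll": 0}])

```text
clock: 2.65
tcp_pos: [0.5237, 0.2184, 0.343]
orientation: [-0.052, 0.994, 0.099, -0.006]
wrist_force: [0.6, -1.4, 0.7]
finger_gap: 0.0854
grip_force: 0.0
```

```bash
python3 - <<'E'
from h import *
s,im=snap("wrist","w2")
import pickle; pickle.dump(s,open("w2.pkl","wb"))
print(s["clock"],s["tcp_pos"],s["orientation"],s["joint_pos"].round(2))
E
```

```text
2.65 [0.52370633 0.21844348 0.34299883] [-0.05163245  0.99371451  0.09912908 -0.00624414] [0.2  0.29 0.28 1.56 0.1  3.14]
```

View pics/w2.png

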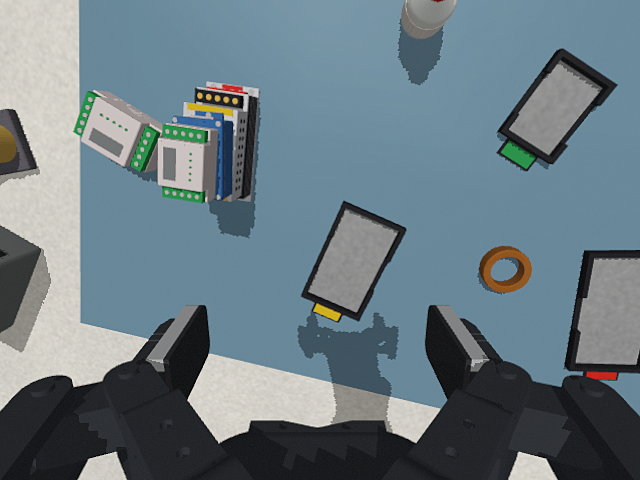

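The wrist ran into joint 6's end stop because yaw 0 isn't available at positive base angles. I'll use the half-turned grasp instead (tool x toward the robot). The picture shows the stack top at (186,165), the look-alike at (118,130), and the yellow-card tray at (355,262).

servo_tool(increments=[{"grip": 0,"x": 0,"y": 0,"z": 0,"roll": -7},{"grip": 0,"x": 0,"y": 0,"z": 0,"roll": -7},{"grip": 0,"x": 0,"y": 0,"z": 0,"roll": -7},{"grip": 0,"x": 0,"y": 0,"z": 0,"roll": -7},{"grip": 0,"x": 0,"y": 0,"z": 0,"roll": -7}])

```text
clock: 3.12
tcp_pos: [0.5235, 0.2167, 0.3434]
orientation: [-0.051, 0.917, 0.395, 0.01]
wrist_force: [0.1, 0.8, 1.0]
finger_gap: 0.0853
grip_force: 0.0
```

```bash
python3 - <<'E'
from h import *
s=env.get_state(); q=s["orientation"]
print(s["tcp_pos"],q,s["joint_pos"].round(3)); print(R.from_quat([*q[1:],q[0]]).as_matrix().round(3))
E
```

```text
[0.52351228 0.2167443  0.34339736] [-0.05102174  0.917301    0.39478665  0.00995741] [0.195 0.286 0.277 1.564 0.104 2.524]
[[ 0.688  0.725 -0.022]
 [ 0.723 -0.683  0.101]
 [ 0.059 -0.086 -0.995]]
```

The tilt (joint 5 = 0.104) came from pushing on joint 6's upper stop. I can undo it by mirroring the push on the lower stop, so I'm rolling there first.

servo_tool(increments=[{"grip": 0,"x": 0,"y": 0,"z": 0,"roll": -7.1},{"grip": 0,"x": 0,"y": 0,"z": 0,"roll": -7.1},{"grip": 0,"x": 0,"y": 0,"z": 0,"roll": -7.1},{"grip": 0,"x": 0,"y": 0,"z": 0,"roll": -7.1},{"grip": 0,"x": 0,"y": 0,"z": 0,"roll": -7.1}])

```text
clock: 3.53
tcp_pos: [0.5235, 0.2167, 0.3434]
orientation: [-0.046, 0.753, 0.656, 0.025]
wrist_force: [-0.1, -0.5, -0.3]
finger_gap: 0.0849
grip_force: 0.0
```

servo_tool(increments=[{"grip": 0,"x": 0,"y": 0,"z": 0,"roll": -7.1},{"grip": 0,"x": 0,"y": 0,"z": 0,"roll": -7.1},{"grip": 0,"x": 0,"y": 0,"z": 0,"roll": -7.1},{"grip": 0,"x": 0,"y": 0,"z": 0,"roll": -7.1},{"grip": 0,"x": 0,"y": 0,"z": 0,"roll": -7.1}])

```text
clock: 3.95
tcp_pos: [0.5235, 0.2167, 0.3434]
orientation: [-0.036, 0.518, 0.854, 0.038]
wrist_force: [-0.6, -0.6, -0.1]
finger_gap: 0.0856
grip_force: 0.0
```

servo_tool(increments=[{"grip": 0,"x": 0,"y": 0,"z": 0,"roll": -7.1},{"grip": 0,"x": 0,"y": 0,"z": 0,"roll": -7.1},{"grip": 0,"x": 0,"y": 0,"z": 0,"roll": -7.1},{"grip": 0,"x": 0,"y": 0,"z": 0,"roll": -7.1},{"grip": 0,"x": 0,"y": 0,"z": 0,"roll": -7.1}])

```text
clock: 4.37
tcp_pos: [0.5235, 0.2167, 0.3434]
orientation: [-0.023, 0.232, 0.971, 0.047]
wrist_force: [-0.8, 0.8, -0.5]
finger_gap: 0.0852
grip_force: 0.0
```

servo_tool(increments=[{"grip": 0,"x": 0,"y": 0,"z": 0,"roll": -7.1},{"grip": 0,"x": 0,"y": 0,"z": 0,"roll": -7.1},{"grip": 0,"x": 0,"y": 0,"z": 0,"roll": -7.1},{"grip": 0,"x": 0,"y": 0,"z": 0,"roll": -7.1},{"grip": 0,"x": 0,"y": 0,"z": 0,"roll": -7.1}])

```text
clock: 4.78
tcp_pos: [0.5235, 0.2167, 0.3434]
orientation: [-0.007, -0.075, 0.996, 0.051]
wrist_force: [0.6, -0.3, 0.0]
finger_gap: 0.0858
grip_force: 0.0
```

servo_tool(increments=[{"grip": 0,"x": 0,"y": 0,"z": 0,"roll": -7.1},{"grip": 0,"x": 0,"y": 0,"z": 0,"roll": -7.1},{"grip": 0,"x": 0,"y": 0,"z": 0,"roll": -7.1},{"grip": 0,"x": 0,"y": 0,"z": 0,"roll": -7.1},{"grip": 0,"x": 0,"y": 0,"z": 0,"roll": -7.1}])

```text
clock: 5.2
tcp_pos: [0.5235, 0.2167, 0.3434]
orientation: [0.009, -0.375, 0.926, 0.051]
wrist_force: [-0.4, -0.1, 0.4]
finger_gap: 0.0855
grip_force: 0.0
```

servo_tool(increments=[{"grip": 0,"x": 0,"y": 0,"z": 0,"roll": -7.1},{"grip": 0,"x": 0,"y": 0,"z": 0,"roll": -7.1},{"grip": 0,"x": 0,"y": 0,"z": 0,"roll": -7.1},{"grip": 0,"x": 0,"y": 0,"z": 0,"roll": -7.1},{"grip": 0,"x": 0,"y": 0,"z": 0,"roll": -7.1}])

```text
clock: 5.62
tcp_pos: [0.5235, 0.2167, 0.3434]
orientation: [0.024, -0.639, 0.767, 0.046]
wrist_force: [-0.8, 0.3, -0.5]
finger_gap: 0.0855
grip_force: 0.0
```

servo_tool(increments=[{"grip": 0,"x": 0,"y": 0,"z": 0,"roll": -7.1},{"grip": 0,"x": 0,"y": 0,"z": 0,"roll": -7.1},{"grip": 0,"x": 0,"y": 0,"z": 0,"roll": -7.1},{"grip": 0,"x": 0,"y": 0,"z": 0,"roll": -7.1},{"grip": 0,"x": 0,"y": 0,"z": 0,"roll": -7.1}])

```text
clock: 6.03
tcp_pos: [0.5235, 0.2167, 0.3434]
orientation: [-0.037, 0.843, -0.536, -0.037]
wrist_force: [-0.1, -0.4, 0.1]
finger_gap: 0.0854
grip_force: 0.0
```

servo_tool(increments=[{"grip": 0,"x": 0,"y": 0,"z": 0,"roll": -7.1},{"grip": 0,"x": 0,"y": 0,"z": 0,"roll": -7.1},{"grip": 0,"x": 0,"y": 0,"z": 0,"roll": -7.1},{"grip": 0,"x": 0,"y": 0,"z": 0,"roll": -7.1},{"grip": 0,"x": 0,"y": 0,"z": 0,"roll": -7.1}])

```text
clock: 6.45
tcp_pos: [0.5235, 0.2167, 0.3434]
orientation: [-0.046, 0.966, -0.254, -0.024]
wrist_force: [-0.3, 0.4, -0.2]
finger_gap: 0.0854
grip_force: 0.0
```

servo_tool(increments=[{"grip": 0,"x": 0,"y": 0,"z": 0,"roll": -7.1},{"grip": 0,"x": 0,"y": 0,"z": 0,"roll": -7.1},{"grip": 0,"x": 0,"y": 0,"z": 0,"roll": -7.1},{"grip": 0,"x": 0,"y": 0,"z": 0,"roll": -7.1},{"grip": 0,"x": 0,"y": 0,"z": 0,"roll": -7.1}])

```text
clock: 6.87
tcp_pos: [0.5235, 0.2167, 0.3434]
orientation: [-0.051, 0.997, 0.053, -0.008]
wrist_force: [-0.1, 0.8, 0.4]
finger_gap: 0.0855
grip_force: 0.0
```

```bash
cat > st.py <<'E'
from h import *
s=env.get_state(); q=s["orientation"]
M=R.from_quat([*q[1:],q[0]]).as_matrix()
print(round(s["clock"],2),s["tcp_pos"].round(4),s["joint_pos"].round(3),"yaw",np.degrees(np.arctan2(M[1,0],M[0,0])).round(1),"toolz",M[:,2].round(4))
E
python3 st.py
```

```text
6.87 [0.5235 0.2167 0.3434] [ 0.195  0.286  0.277  1.564  0.104 -3.053] yaw 6.1 toolz [-0.022   0.1014 -0.9946]
```

servo_tool(increments=[{"grip": 0,"x": 0,"y": 30,"z": 0,"roll": -5},{"grip": 0,"x": 0,"y": 39,"z": 0,"roll": 0},{"grip": 0,"x": 0,"y": 39,"z": 0,"roll": 0}])

```text
clock: 7.12
tcp_pos: [0.5317, 0.1591, 0.3333]
orientation: [-0.032, 0.998, 0.055, -0.003]
wrist_force: [-0.1, -0.3, 0.2]
finger_gap: 0.0856
grip_force: 0.0
```

```bash
python3 st.py
```

```text
7.12 [0.5317 0.1591 0.3333] [ 0.111  0.265  0.227  1.535  0.064 -3.14 ] yaw 6.3 toolz [-0.01    0.0631 -0.998 ]
```

servo_tool(increments=[{"grip": 0,"x": 0,"y": 39,"z": 0,"roll": 0},{"grip": 0,"x": 0,"y": 39,"z": 0,"roll": 0},{"grip": 0,"x": 0,"y": 0,"z": 0,"roll": 0}])

```text
clock: 7.37
tcp_pos: [0.5369, 0.1171, 0.3285]
orientation: [-0.016, 1.0, 0.025, -0.002]
wrist_force: [-0.1, 0.6, -0.1]
finger_gap: 0.0856
grip_force: 0.0
```

```bash
python3 st.py
```

```text
7.37 [0.5369 0.1171 0.3285] [ 0.05   0.258  0.206  1.523  0.033 -3.141] yaw 2.8 toolz [-0.0058  0.0328 -0.9994]
```

servo_tool(increments=[{"grip": 0,"x": 0,"y": 39,"z": 0,"roll": 0},{"grip": 0,"x": 0,"y": 39,"z": 0,"roll": 0},{"grip": 0,"x": 0,"y": 0,"z": 0,"roll": 0}])

```text
clock: 7.62
tcp_pos: [0.5395, 0.0779, 0.3267]
orientation: [-0.002, 1.0, -0.003, -0.002]
wrist_force: [0.2, -0.5, -0.4]
finger_gap: 0.0855
grip_force: 0.0
```

```bash
python3 st.py
```

```text
7.62 [0.5395 0.0779 0.3267] [-0.006  0.251  0.193  1.517  0.004 -3.141] yaw -0.4 toolz [-0.004   0.0036 -1.    ]
```

Tilt is gone. Next is the half turn, then moving over the stack.

servo_tool(increments=[{"grip": 0,"x": 0,"y": 0,"z": 0,"roll": 7.1},{"grip": 0,"x": 0,"y": 0,"z": 0,"roll": 7.1},{"grip": 0,"x": 0,"y": 0,"z": 0,"roll": 7.1},{"grip": 0,"x": 0,"y": 0,"z": 0,"roll": 7.1},{"grip": 0,"x": 0,"y": 0,"z": 0,"roll": 7.1}])

```text
clock: 8.03
tcp_pos: [0.5394, 0.0808, 0.327]
orientation: [-0.002, 0.951, -0.309, -0.003]
wrist_force: [0.7, 0.3, -0.2]
finger_gap: 0.0852
grip_force: 0.0
```

servo_tool(increments=[{"grip": 0,"x": 0,"y": 0,"z": 0,"roll": 7.1},{"grip": 0,"x": 0,"y": 0,"z": 0,"roll": 7.1},{"grip": 0,"x": 0,"y": 0,"z": 0,"roll": 7.1},{"grip": 0,"x": 0,"y": 0,"z": 0,"roll": 7.1},{"grip": 0,"x": 0,"y": 0,"z": 0,"roll": 7.1}])

```text
clock: 8.45
tcp_pos: [0.5394, 0.0809, 0.3269]
orientation: [-0.001, 0.812, -0.584, -0.003]
wrist_force: [0.1, 0.3, -0.4]
finger_gap: 0.0854
grip_force: 0.0
```

servo_tool(increments=[{"grip": 0,"x": 0,"y": 0,"z": 0,"roll": 7.1},{"grip": 0,"x": 0,"y": 0,"z": 0,"roll": 7.1},{"grip": 0,"x": 0,"y": 0,"z": 0,"roll": 7.1},{"grip": 0,"x": 0,"y": 0,"z": 0,"roll": 7.1},{"grip": 0,"x": 0,"y": 0,"z": 0,"roll": 7.1}])

```text
clock: 8.87
tcp_pos: [0.5394, 0.0809, 0.327]
orientation: [0.0, -0.595, 0.804, 0.003]
wrist_force: [0.3, 0.7, -0.0]
finger_gap: 0.0853
grip_force: 0.0
```

servo_tool(increments=[{"grip": 0,"x": 0,"y": 0,"z": 0,"roll": 7.1},{"grip": 0,"x": 0,"y": 0,"z": 0,"roll": 7.1},{"grip": 0,"x": 0,"y": 0,"z": 0,"roll": 7.1},{"grip": 0,"x": 0,"y": 0,"z": 0,"roll": 7.1},{"grip": 0,"x": 0,"y": 0,"z": 0,"roll": 7.1}])

```text
clock: 9.28
tcp_pos: [0.5394, 0.0809, 0.3269]
orientation: [-0.001, -0.321, 0.947, 0.003]
wrist_force: [0.2, -0.0, -1.0]
finger_gap: 0.0852
grip_force: 0.0
```

servo_tool(increments=[{"grip": 0,"x": 0,"y": 0,"z": 0,"roll": 7.1},{"grip": 0,"x": 0,"y": 0,"z": 0,"roll": 7.1},{"grip": 0,"x": 0,"y": 0,"z": 0,"roll": 7.1},{"grip": 0,"x": 0,"y": 0,"z": 0,"roll": 7.1},{"grip": 0,"x": 0,"y": 0,"z": 0,"roll": 7.1}])

```text
clock: 9.7
tcp_pos: [0.5394, 0.0809, 0.3269]
orientation: [-0.002, -0.017, 1.0, 0.003]
wrist_force: [0.1, 0.8, 0.5]
finger_gap: 0.0854
grip_force: 0.0
```

servo_tool(increments=[{"grip": 0,"x": 0,"y": 0,"z": 0,"roll": 2.1},{"grip": 0,"x": -1,"y": 39,"z": 0,"roll": 0},{"grip": 0,"x": -1,"y": 39,"z": 0,"roll": 0},{"grip": 0,"x": -1,"y": 39,"z": 0,"roll": 0},{"grip": 0,"x": -1,"y": 39,"z": 0,"roll": 0}])

```text
clock: 10.12
tcp_pos: [0.5426, 0.2381, 0.3279]
orientation: [-0.002, -0.002, 1.0, 0.003]
wrist_force: [1.2, -0.8, 0.6]
finger_gap: 0.0854
grip_force: 0.0
```

servo_tool(increments=[{"grip": 0,"x": -1,"y": 39,"z": 0,"roll": 0},{"grip": 0,"x": -1,"y": 39,"z": 0,"roll": 0},{"grip": 0,"x": -1,"y": 39,"z": 0,"roll": 0},{"grip": 0,"x": -1,"y": 39,"z": 0,"roll": 0},{"grip": 0,"x": 0,"y": 0,"z": 0,"roll": 0}])

```text
clock: 10.53
tcp_pos: [0.5448, 0.3992, 0.3258]
orientation: [-0.003, -0.005, 1.0, 0.003]
wrist_force: [-1.0, -1.8, -1.2]
finger_gap: 0.0853
grip_force: 0.0
```

```bash
python3 st.py; python3 - <<'E'
from h import *
import pickle
s,im=snap("wrist","w3"); pickle.dump(s,open("w3.pkl","wb"))
E
```

```text
10.53 [0.5448 0.3992 0.3258] [0.51  0.543 0.626 1.656 0.009 0.499] yaw -179.4 toolz [-0.0067  0.0068 -1.    ]
```

View pics/w3.png

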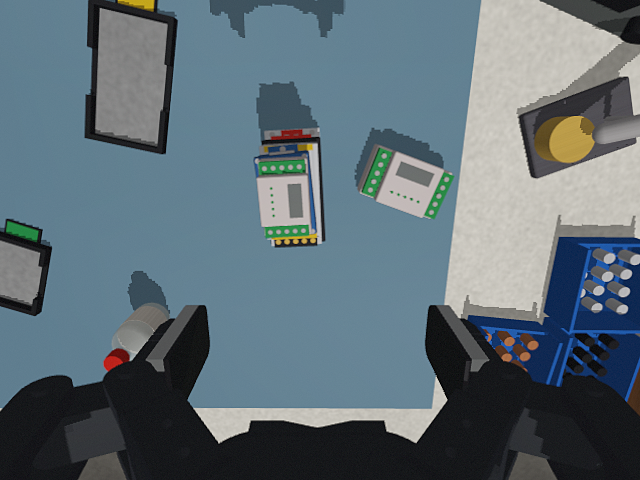

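The stack's I/O module sits at (285,200) and the larger look-alike at (407,182). The bottle is at (135,335), clear of the stack.

```bash
cat > io.py <<'E'
from h import *
import pickle
s=pickle.load(open("w3.pkl","rb")); im=cv2.imread("pics/w3.png"); hsv=cv2.cvtColor(im,cv2.COLOR_BGR2HSV)
roi=np.zeros((480,640),np.uint8); roi[140:260,240:335]=1
g=cv2.inRange(hsv,(40,90,50),(85,255,255))*roi
w=((hsv[...,1]<50)&(hsv[...,2]>170)).astype(np.uint8)*roi
for n,m,z in(("green",g,.14),("white",w,.15)):
    m=cv2.morphologyEx(m,cv2.MORPH_OPEN,np.ones((3,3),np.uint8))
    cs=[c for c in cv2.findContours(m,cv2.RETR_EXTERNAL,cv2.CHAIN_APPROX_NONE)[0] if cv2.contourArea(c)>60]
    for c in cs:
        P=plane("wrist",c[:,0],z,s)[:,:2]*1000
        print(n,cv2.boundingRect(c),np.round(cv2.minAreaRect(P.astype(np.float32))[0],1),np.round(cv2.minAreaRect(P.astype(np.float32))[1:][0],1),cv2.minAreaRect(P.astype(np.float32))[2])
E
python3 io.py; python3 -c "
import cv2;im=cv2.imread('pics/w3.png');cv2.imwrite('pics/c3.png',cv2.resize(im[120:255,240:340],None,fx=4,fy=4,interpolation=2))"
```

```text
green (265, 225, 44, 13) [562.1 371.6] [10.4 40.3] 4.0360894203186035
green (259, 160, 46, 15) [503.9 368. ] [11.3 40.2] 3.5878331661224365
white (257, 176, 53, 51) [532.6 370.4] [43.  42.8] 3.668870687484741
white (309, 144, 12, 92) [523.4 399. ] [79.3  6.7] 6.0602335929870605
```

View pics/c3.png

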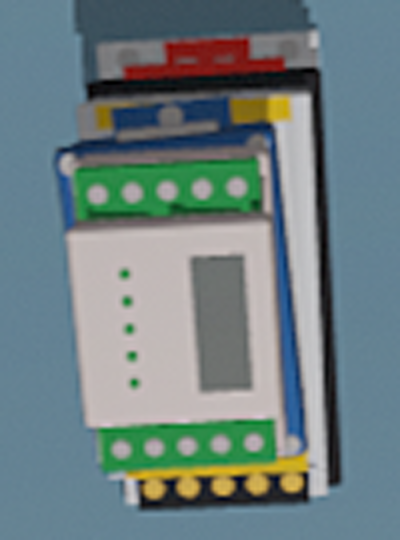

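servo_tool(increments=[{"grip": 0,"x": 11,"y": -30,"z": 0,"roll": -3.1},{"grip": 0,"x": 0,"y": 0,"z": 35,"roll": 0},{"grip": 0,"x": 0,"y": 0,"z": 35,"roll": 0},{"grip": 0,"x": 0,"y": 0,"z": 35,"roll": 0},{"grip": 0,"x": 0,"y": 0,"z": 30,"roll": 0}])

```text
clock: 11.0
tcp_pos: [0.5343, 0.3617, 0.1917]
orientation: [-0.002, -0.029, 1.0, 0.003]
wrist_force: [-0.2, 0.6, 0.2]
finger_gap: 0.085
grip_force: 0.0
```

servo_tool(increments=[{"grip": 0,"x": 0,"y": 0,"z": 0,"roll": 0},{"grip": 0,"x": 0,"y": 0,"z": 0,"roll": 0}])

```text
clock: 11.17
tcp_pos: [0.5338, 0.3617, 0.1923]
orientation: [-0.004, -0.029, 1.0, 0.002]
wrist_force: [1.2, 0.8, 0.7]
finger_gap: 0.0856
grip_force: 0.0
```

```bash
cat >> st.py <<'E'
import sys
if len(sys.argv)>1:
    x,y,z,yaw=map(float,sys.argv[1:]); d=np.array([x,y,z])-s["tcp_pos"]*1000
    print("tool mm",(M.T@d).round(1),"roll",round((np.degrees(np.arctan2(M[1,0],M[0,0]))-yaw+180)%360-180,1))
E
python3 st.py 532.6 370.4 114 183.7
```

```text
11.17 [0.5338 0.3617 0.1923] [0.468 0.467 0.178 1.287 0.006 0.411] yaw -176.7 toolz [-0.0072  0.0033 -1.    ]
tool mm [ 0.1  8.5 78.4] roll -0.4
```

servo_tool(increments=[{"grip": 0,"x": 0,"y": 8.5,"z": 10,"roll": -0.4},{"grip": 0,"x": 0,"y": 0,"z": 30,"roll": 0},{"grip": 0,"x": 0,"y": 0,"z": 25,"roll": 0},{"grip": 0,"x": 0,"y": 0,"z": 13,"roll": 0},{"grip": 0,"x": 0,"y": 0,"z": 0,"roll": 0}])

```text
clock: 11.58
tcp_pos: [0.5339, 0.3722, 0.114]
orientation: [-0.003, -0.033, 0.999, 0.002]
wrist_force: [-0.1, -1.0, 0.2]
finger_gap: 0.0852
grip_force: 0.0
```

servo_tool(increments=[{"grip": 0.5,"x": 0,"y": 0,"z": 0,"roll": 0},{"grip": 1,"x": 0,"y": 0,"z": 0,"roll": 0},{"grip": 1,"x": 0,"y": 0,"z": 0,"roll": 0},{"grip": 1,"x": 0,"y": 0,"z": 0,"roll": 0},{"grip": 1,"x": 0,"y": 0,"z": 0,"roll": 0}], grip_force=60)

```text
clock: 12.0
tcp_pos: [0.5359, 0.3728, 0.1179]
orientation: [0.0, -0.033, 0.999, 0.004]
wrist_force: [-0.6, 0.8, 5.5]
finger_gap: 0.043
grip_force: 61.6
```

```bash
python3 st.py 658 5 150 161
```

```text
12.0 [0.5359 0.3728 0.1179] [0.482 0.509 0.061 1.119 0.006 0.417] yaw -176.3 toolz [ 5.0e-04  7.1e-03 -1.0e+00]
tool mm [ -98.  -374.7  -34.7] roll 22.7
```

The grasp is firm (gap 43 mm, 62 N). I'm lifting and carrying it to the green-card tray.

servo_tool(increments=[{"grip": 1,"x": 0,"y": 0,"z": -10,"roll": 0},{"grip": 1,"x": 0,"y": 0,"z": -30,"roll": 0},{"grip": 1,"x": 0,"y": 0,"z": -40,"roll": 0},{"grip": 1,"x": -10,"y": -37,"z": 0,"roll": 0},{"grip": 1,"x": -10,"y": -37,"z": 0,"roll": 0}])

```text
clock: 12.42
tcp_pos: [0.5609, 0.3008, 0.1992]
orientation: [0.002, -0.035, 0.999, 0.004]
wrist_force: [0.6, -0.7, -1.9]
finger_gap: 0.0434
grip_force: 61.4
```

servo_tool(increments=[{"grip": 1,"x": -10,"y": -38,"z": 0,"roll": 0},{"grip": 1,"x": -10,"y": -38,"z": 0,"roll": 0},{"grip": 1,"x": -10,"y": -38,"z": 0,"roll": 0},{"grip": 1,"x": -10,"y": -38,"z": 0,"roll": 0},{"grip": 1,"x": -10,"y": -38,"z": 0,"roll": 0}])

```text
clock: 12.83
tcp_pos: [0.6219, 0.1108, 0.1946]
orientation: [-0.001, -0.033, 0.999, 0.003]
wrist_force: [0.3, 0.4, -2.2]
finger_gap: 0.0431
grip_force: 61.4
```

servo_tool(increments=[{"grip": 1,"x": -10,"y": -38,"z": 0,"roll": 0},{"grip": 1,"x": -10,"y": -38,"z": 0,"roll": 0},{"grip": 1,"x": -8,"y": -34,"z": 0,"roll": 0},{"grip": 1,"x": 0,"y": 0,"z": 0,"roll": 7},{"grip": 1,"x": 0,"y": 0,"z": 0,"roll": 7}])

```text
clock: 13.25
tcp_pos: [0.6572, 0.0016, 0.1933]
orientation: [-0.002, 0.095, 0.996, 0.002]
wrist_force: [-0.3, 0.6, -1.7]
finger_gap: 0.0431
grip_force: 61.5
```

servo_tool(increments=[{"grip": 1,"x": 0,"y": 0,"z": 0,"roll": 7},{"grip": 1,"x": 0,"y": 0,"z": 20,"roll": 1.7},{"grip": 1,"x": 0,"y": 0,"z": 35,"roll": 0},{"grip": 1,"x": 0,"y": 0,"z": 35,"roll": 0},{"grip": 1,"x": 0,"y": 0,"z": 0,"roll": 0}])

```text
clock: 13.67
tcp_pos: [0.6514, 0.0056, 0.0961]
orientation: [-0.008, 0.165, 0.986, 0.002]
wrist_force: [-2.2, 0.7, -3.1]
finger_gap: 0.0431
grip_force: 61.4
```

```bash
python3 st.py 658 5 7 161; python3 - <<'E'
from h import *
import pickle
s,im=snap("wrist","w4"); pickle.dump(s,open("w4.pkl","wb")); snap("top","top4")
E
```

```text
13.67 [0.6514 0.0056 0.0961] [-0.117  0.537  0.052  1.102  0.005  0.215] yaw 161.0 toolz [-0.0158  0.0065 -0.9999]
tool mm [-8.   1.5 89. ] roll 0.0
```

View pics/w4.png

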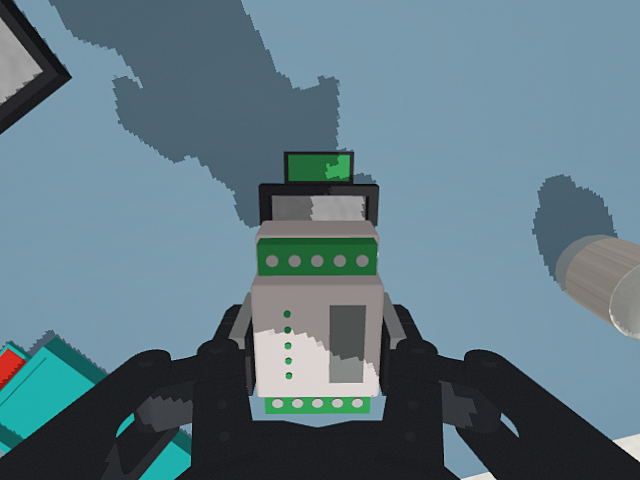

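The module hangs level over the green-card tray (card at (319,167)) and is in line with it. I'm setting it down.

servo_tool(increments=[{"grip": 1,"x": -5,"y": 1.5,"z": 10,"roll": 0},{"grip": 1,"x": -5,"y": 0,"z": 25,"roll": 0},{"grip": 1,"x": 0,"y": 0,"z": 25,"roll": 0},{"grip": 1,"x": 0,"y": 0,"z": 18,"roll": 0},{"grip": 1,"x": 0,"y": 0,"z": 7,"roll": 0}])

```text
clock: 14.18
tcp_pos: [0.6665, 0.0037, 0.0172]
orientation: [-0.002, 0.165, 0.986, 0.002]
wrist_force: [-0.1, 1.3, -1.8]
finger_gap: 0.043
grip_force: 61.5
```

servo_tool(increments=[{"grip": 1,"x": 0,"y": 0,"z": 3,"roll": 0},{"grip": 1,"x": 0,"y": 0,"z": 0,"roll": 0},{"grip": 1,"x": 0,"y": 0,"z": 0,"roll": 0}])

```text
clock: 14.43
tcp_pos: [0.6677, 0.0036, 0.017]
orientation: [-0.001, 0.165, 0.986, 0.002]
wrist_force: [0.6, 0.1, -1.1]
finger_gap: 0.0431
grip_force: 61.5
```

```bash
python3 st.py 660 5 6 161
```

```text
14.43 [0.6677 0.0036 0.017 ] [-0.117  0.618 -0.017  0.937  0.005  0.214] yaw 161.0 toolz [-4.0e-04  4.6e-03 -1.0e+00]
tool mm [ 7.7 -1.2 11. ] roll 0.0
```

servo_tool(increments=[{"grip": 1,"x": 7.7,"y": -1.2,"z": 2,"roll": 0},{"grip": 1,"x": 0,"y": 0,"z": 6,"roll": 0},{"grip": 1,"x": 0,"y": 0,"z": 0,"roll": 0},{"grip": 1,"x": 0,"y": 0,"z": 0,"roll": 0}])

```text
clock: 14.77
tcp_pos: [0.6588, 0.0051, 0.0076]
orientation: [-0.002, 0.165, 0.986, 0.002]
wrist_force: [-0.2, -0.7, -1.4]
finger_gap: 0.0432
grip_force: 61.5
```

```bash
python3 st.py 660 5 6 161
```

```text
14.77 [0.6588 0.0051 0.0076] [-0.116  0.614 -0.051  0.909  0.005  0.215] yaw 161.0 toolz [-0.0027  0.0049 -1.    ]
tool mm [-1.1  0.2  1.6] roll 0.0
```

servo_tool(increments=[{"grip": 1,"x": 0,"y": 0,"z": 2,"roll": 0},{"grip": 1,"x": 0,"y": 0,"z": 0,"roll": 0},{"grip": 1,"x": 0,"y": 0,"z": 0,"roll": 0}])

```text
clock: 15.02
tcp_pos: [0.6592, 0.0051, 0.0069]
orientation: [-0.001, 0.165, 0.986, 0.002]
wrist_force: [-3.4, -0.5, 6.1]
finger_gap: 0.0432
grip_force: 62.3
```

servo_tool(increments=[{"grip": 1,"x": 0,"y": 0,"z": 1.5,"roll": 0},{"grip": 1,"x": 0,"y": 0,"z": 0,"roll": 0},{"grip": 1,"x": 0,"y": 0,"z": 0,"roll": 0}])

```text
clock: 15.27
tcp_pos: [0.6592, 0.0051, 0.0068]
orientation: [-0.001, 0.165, 0.986, 0.002]
wrist_force: [-7.0, 0.0, 15.3]
finger_gap: 0.0434
grip_force: 63.5
```

servo_tool(increments=[{"grip": 0.4,"x": 0,"y": 0,"z": 0,"roll": 0},{"grip": 0,"x": 0,"y": 0,"z": 0,"roll": 0},{"grip": 0,"x": 0,"y": 0,"z": 0,"roll": 0},{"grip": 0,"x": 0,"y": 0,"z": 0,"roll": 0},{"grip": 0,"x": 0,"y": 0,"z": -20,"roll": 0}])

```text
clock: 15.68
tcp_pos: [0.6553, 0.0054, 0.0194]
orientation: [-0.006, 0.165, 0.986, 0.002]
wrist_force: [-0.5, -0.0, -1.0]
finger_gap: 0.0856
grip_force: 0.0
```

servo_tool(increments=[{"grip": 0,"x": 0,"y": 0,"z": -40,"roll": 0},{"grip": 0,"x": 0,"y": 0,"z": -40,"roll": 0},{"grip": 0,"x": 0,"y": 0,"z": -40,"roll": -6.5},{"grip": 0,"x": 0,"y": 0,"z": -40,"roll": -6.5},{"grip": 0,"x": 0,"y": 0,"z": -40,"roll": -6.5}])

```text
clock: 16.1
tcp_pos: [0.6589, 0.0041, 0.2252]
orientation: [-0.002, -0.007, 1.0, 0.003]
wrist_force: [0.9, 0.4, -0.7]
finger_gap: 0.0853
grip_force: 0.0
```

servo_tool(increments=[{"grip": 0,"x": 11,"y": 38,"z": -10,"roll": 0},{"grip": 0,"x": 11,"y": 38,"z": -10,"roll": 0},{"grip": 0,"x": 11,"y": 38,"z": -10,"roll": 0},{"grip": 0,"x": 11,"y": 38,"z": -10,"roll": 0},{"grip": 0,"x": 11,"y": 38,"z": -10,"roll": 0}])

```text
clock: 16.52
tcp_pos: [0.602, 0.1947, 0.275]
orientation: [-0.002, -0.004, 1.0, 0.003]
wrist_force: [1.0, 0.3, 0.3]
finger_gap: 0.0855
grip_force: 0.0
```

servo_tool(increments=[{"grip": 0,"x": 11,"y": 38,"z": 0,"roll": 0},{"grip": 0,"x": 11,"y": 38,"z": 0,"roll": 0},{"grip": 0,"x": 11,"y": 38,"z": 0,"roll": 0},{"grip": 0,"x": 11,"y": 38,"z": 0,"roll": 0},{"grip": 0,"x": 11,"y": 38,"z": 0,"roll": 0}])

```text
clock: 16.93
tcp_pos: [0.5451, 0.3846, 0.2756]
orientation: [-0.002, -0.005, 1.0, 0.002]
wrist_force: [1.2, 0.1, -0.3]
finger_gap: 0.0858
grip_force: 0.0
```

servo_tool(increments=[{"grip": 0,"x": 0,"y": 0,"z": 0,"roll": 0},{"grip": 0,"x": 0,"y": 0,"z": 0,"roll": 0},{"grip": 0,"x": 0,"y": 0,"z": 0,"roll": 0}])

```text
clock: 17.18
tcp_pos: [0.5457, 0.3829, 0.2753]
orientation: [-0.002, -0.005, 1.0, 0.002]
wrist_force: [0.0, -0.3, 0.5]
finger_gap: 0.0854
grip_force: 0.0
```

```bash
python3 st.py; cat > look.py <<'E'
from h import *
import pickle,sys
n=sys.argv[1]
s,im=snap("wrist",n); pickle.dump(s,open(n+".pkl","wb")); _,t=snap("top",n+"t")
a=cv2.resize(im[90:330,180:420],(480,480),interpolation=cv2.INTER_CUBIC)
b=cv2.resize(t[150:270,300:380],(320,480),interpolation=cv2.INTER_CUBIC)
cv2.imwrite("pics/"+n+"c.png",np.hstack([a,b]))
E
python3 look.py w5
```

```text
17.18 [0.5457 0.3829 0.2753] [0.489 0.503 0.437 1.507 0.006 0.479] yaw -179.4 toolz [-0.0041  0.0042 -1.    ]
```

View pics/w5c.png

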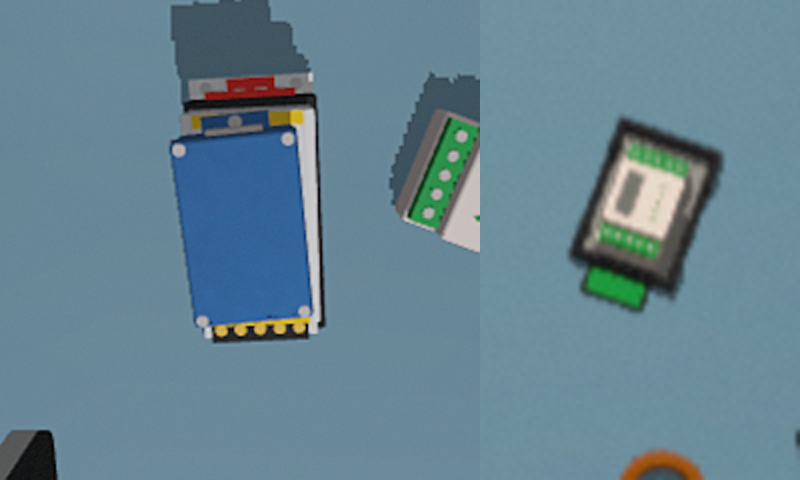

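The I/O module lies inside its tray. The crop shows the controller's blue top at about (243,230) in crop pixels, slightly turned.

```bash
cat > rect.py <<'E'
from h import *
import pickle
def rect(n,lo,hi,z,roi,k=15,close=0):
    s=pickle.load(open(n+".pkl","rb")); im=cv2.imread(f"pics/{n}.png"); hsv=cv2.cvtColor(im,cv2.COLOR_BGR2HSV)
    r=np.zeros((480,640),np.uint8); r[roi[1]:roi[3],roi[0]:roi[2]]=1
    m=cv2.inRange(hsv,lo,hi)*r
    if close: m=cv2.morphologyEx(m,cv2.MORPH_CLOSE,np.ones((close,close),np.uint8))
    m=cv2.morphologyEx(m,cv2.MORPH_OPEN,np.ones((k,k),np.uint8))
    c=max(cv2.findContours(m,cv2.RETR_EXTERNAL,cv2.CHAIN_APPROX_NONE)[0],key=cv2.contourArea)
    (x,y),(a,b),an=cv2.minAreaRect((plane("wrist",c[:,0],z,s)[:,:2]*1000).astype(np.float32))
    if a<b: a,b,an=b,a,an+90
    an=(an+90)%180-90
    print(n,"centre",round(x,1),round(y,1),"size",round(a,1),round(b,1),"yaw",round(an,1),"px",cv2.boundingRect(c))
    return x,y,an
E
python3 -c "
from rect import *
rect('w5',(100,120,50),(125,255,255),.114,(250,130,350,270))
st=pickle.load(open('w5.pkl','rb')); im=cv2.imread('pics/w5t.png'); hsv=cv2.cvtColor(im,cv2.COLOR_BGR2HSV)
m=cv2.inRange(hsv,(0,0,185),(180,45,255)); m[:180]=0;m[230:]=0;m[:,:320]=0;m[:,365:]=0
g=cv2.inRange(hsv,(45,90,40),(85,255,255)); g[:180]=0;g[216:]=0;g[:,:320]=0;g[:,365:]=0
p=np.argwhere((m|g)>0)[:,::-1].astype(float); w=(plane('top',p,.037)[:,:2]*1000).astype(np.float32)
print(cv2.minAreaRect(w), w.mean(0))
"
```

```text
w5 centre 534.1 369.5 size 79.5 51.2 yaw 6.5 px (268, 156, 67, 95)
((655.177001953125, 8.436332702636719), (43.35887908935547, 70.259521484375), 72.20915222167969) [655.0811      6.6301084]
```

servo_tool(increments=[{"grip": 0,"x": 11,"y": -14,"z": 20,"roll": 0},{"grip": 0,"x": 0,"y": 0,"z": 35,"roll": -5.9},{"grip": 0,"x": 0,"y": 0,"z": 35,"roll": 0},{"grip": 0,"x": 0,"y": 0,"z": 30,"roll": 0},{"grip": 0,"x": 0,"y": 0,"z": 10,"roll": 0}])

```text
clock: 17.7
tcp_pos: [0.5327, 0.3662, 0.1409]
orientation: [-0.005, -0.055, 0.998, 0.001]
wrist_force: [-1.1, -1.0, -1.1]
finger_gap: 0.0852
grip_force: 0.0
```

servo_tool(increments=[{"grip": 0,"x": 0,"y": 0,"z": 0,"roll": 0},{"grip": 0,"x": 0,"y": 0,"z": 0,"roll": 0},{"grip": 0,"x": 0,"y": 0,"z": 0,"roll": 0}])

```text
clock: 17.95
tcp_pos: [0.5362, 0.3695, 0.1483]
orientation: [0.0, -0.056, 0.998, 0.003]
wrist_force: [0.0, -0.1, 0.3]
finger_gap: 0.0858
grip_force: 0.0
```

```bash
python3 st.py 534 369.5 84 186.5
```

```text
17.95 [0.5362 0.3695 0.1483] [0.477 0.49  0.107 1.185 0.006 0.366] yaw -173.6 toolz [-3.0e-04  6.7e-03 -1.0e+00]
tool mm [ 2.2 -0.2 64.3] roll -0.1
```

servo_tool(increments=[{"grip": 0,"x": 2,"y": 0,"z": 25,"roll": 0},{"grip": 0,"x": 0,"y": 0,"z": 25,"roll": 0},{"grip": 0,"x": 0,"y": 0,"z": 14,"roll": 0},{"grip": 0,"x": 0,"y": 0,"z": 0,"roll": 0},{"grip": 0,"x": 0,"y": 0,"z": 0,"roll": 0}])

```text
clock: 18.37
tcp_pos: [0.5331, 0.3698, 0.0833]
orientation: [-0.001, -0.056, 0.998, 0.003]
wrist_force: [0.4, 0.3, 0.2]
finger_gap: 0.0855
grip_force: 0.0
```

servo_tool(increments=[{"grip": 0.3,"x": 0,"y": 0,"z": 0,"roll": 0},{"grip": 1,"x": 0,"y": 0,"z": 0,"roll": 0},{"grip": 1,"x": 0,"y": 0,"z": 0,"roll": 0},{"grip": 1,"x": 0,"y": 0,"z": 0,"roll": 0},{"grip": 1,"x": 0,"y": 0,"z": 0,"roll": 0}], grip_force=90)

```text
clock: 18.78
tcp_pos: [0.5337, 0.3705, 0.0843]
orientation: [0.0, -0.056, 0.998, 0.004]
wrist_force: [0.1, 1.2, 5.9]
finger_gap: 0.0506
grip_force: 94.8
```

```bash
python3 st.py 568 -373 200 173
```

```text
18.78 [0.5337 0.3705 0.0843] [0.48  0.526 0.003 1.044 0.006 0.368] yaw -173.6 toolz [ 3.0e-04  7.3e-03 -1.0e+00]
tool mm [  49.2 -741.8 -121.1] roll 13.4
```

servo_tool(increments=[{"grip": 1,"x": 0,"y": 0,"z": -10,"roll": 0},{"grip": 1,"x": 0,"y": 0,"z": -30,"roll": 0},{"grip": 1,"x": 0,"y": 0,"z": -40,"roll": 0},{"grip": 1,"x": 0,"y": 0,"z": -40,"roll": 0},{"grip": 1,"x": 2.6,"y": -39,"z": 0,"roll": 0}])

```text
clock: 19.2
tcp_pos: [0.5387, 0.3368, 0.212]
orientation: [0.006, -0.059, 0.998, 0.007]
wrist_force: [4.5, 0.3, -2.5]
finger_gap: 0.0506
grip_force: 94.9
```

servo_tool(increments=[{"grip": 1,"x": 2.6,"y": -39,"z": 0,"roll": 0},{"grip": 1,"x": 2.6,"y": -39,"z": 0,"roll": 0},{"grip": 1,"x": 2.6,"y": -39,"z": 0,"roll": 0},{"grip": 1,"x": 2.6,"y": -39,"z": 0,"roll": 0},{"grip": 1,"x": 2.6,"y": -39,"z": 0,"roll": 0}])

```text
clock: 19.62
tcp_pos: [0.5426, 0.1328, 0.2008]
orientation: [-0.002, -0.056, 0.998, 0.003]
wrist_force: [0.5, -0.2, -4.2]
finger_gap: 0.0506
grip_force: 94.8
```

servo_tool(increments=[{"grip": 1,"x": 2.6,"y": -39,"z": 0,"roll": 0},{"grip": 1,"x": 2.6,"y": -39,"z": 0,"roll": 0},{"grip": 1,"x": 2.6,"y": -39,"z": 0,"roll": 0},{"grip": 1,"x": 2.6,"y": -39,"z": 0,"roll": 0},{"grip": 1,"x": 2.6,"y": -39,"z": 0,"roll": 0}])

```text
clock: 20.03
tcp_pos: [0.5515, -0.0624, 0.1999]
orientation: [-0.002, -0.056, 0.998, 0.003]
wrist_force: [0.5, 0.3, -4.0]
finger_gap: 0.0508
grip_force: 94.8
```

servo_tool(increments=[{"grip": 1,"x": 2.6,"y": -39,"z": 0,"roll": 0},{"grip": 1,"x": 2.6,"y": -39,"z": 0,"roll": 0},{"grip": 1,"x": 2.6,"y": -39,"z": 0,"roll": 0},{"grip": 1,"x": 2.6,"y": -39,"z": 0,"roll": 0},{"grip": 1,"x": 2.6,"y": -39,"z": 0,"roll": 0}])

```text
clock: 20.45
tcp_pos: [0.5604, -0.2576, 0.1988]
orientation: [-0.002, -0.056, 0.998, 0.003]
wrist_force: [1.5, 0.5, -3.6]
finger_gap: 0.0508
grip_force: 94.8
```

servo_tool(increments=[{"grip": 1,"x": 2.6,"y": -39,"z": 0,"roll": 0},{"grip": 1,"x": 2.6,"y": -39,"z": 0,"roll": 0},{"grip": 1,"x": 2.6,"y": -39,"z": 0,"roll": 0},{"grip": 1,"x": 0,"y": 0,"z": 0,"roll": 6.7},{"grip": 1,"x": 0,"y": 0,"z": 0,"roll": 6.7}])

```text
clock: 20.87
tcp_pos: [0.5654, -0.3758, 0.1967]
orientation: [-0.003, 0.066, 0.998, 0.003]
wrist_force: [0.1, 0.7, -3.6]
finger_gap: 0.0502
grip_force: 95.4
```

servo_tool(increments=[{"grip": 1,"x": 0,"y": 0,"z": 30,"roll": 0},{"grip": 1,"x": 0,"y": 0,"z": 30,"roll": 0},{"grip": 1,"x": 0,"y": 0,"z": 30,"roll": 0},{"grip": 1,"x": 0,"y": 0,"z": 0,"roll": 0},{"grip": 1,"x": 0,"y": 0,"z": 0,"roll": 0}])

```text
clock: 21.28
tcp_pos: [0.5644, -0.3711, 0.1061]
orientation: [-0.004, 0.061, 0.998, 0.004]
wrist_force: [0.3, -0.0, -3.1]
finger_gap: 0.0505
grip_force: 95.3
```

```bash
python3 st.py 568 -373 11 173; python3 look.py w6
```

```text
21.28 [ 0.5644 -0.3711  0.1061] [-7.010e-01  5.730e-01  1.390e-01  1.148e+00  1.000e-03 -5.790e-01] yaw 173.0 toolz [-0.0084  0.009  -0.9999]
tool mm [-4.7 -2.2 95. ] roll 0.0
```

View pics/w6.png

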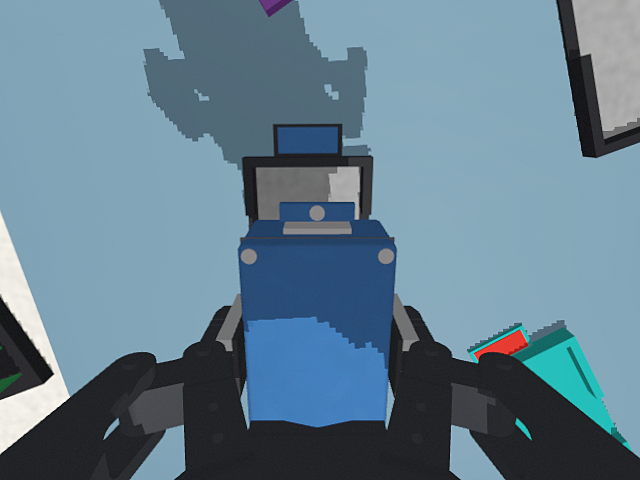

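The controller hangs square over the blue-card tray (card at (308,140)). I'm lowering it.

servo_tool(increments=[{"grip": 1,"x": -4.7,"y": -2.2,"z": 20,"roll": 0},{"grip": 1,"x": 0,"y": 0,"z": 30,"roll": 0},{"grip": 1,"x": 0,"y": 0,"z": 25,"roll": 0},{"grip": 1,"x": 0,"y": 0,"z": 10,"roll": 0},{"grip": 1,"x": 0,"y": 0,"z": 0,"roll": 0}])

```text
clock: 21.8
tcp_pos: [0.5696, -0.3742, 0.022]
orientation: [-0.003, 0.061, 0.998, 0.003]
wrist_force: [-0.5, 1.2, -3.5]
finger_gap: 0.0508
grip_force: 95.6
```

servo_tool(increments=[{"grip": 1,"x": 0,"y": 0,"z": 0,"roll": 0},{"grip": 1,"x": 0,"y": 0,"z": 0,"roll": 0},{"grip": 1,"x": 0,"y": 0,"z": 0,"roll": 0}])

```text
clock: 22.05
tcp_pos: [0.5719, -0.3762, 0.0257]
orientation: [-0.0, 0.061, 0.998, 0.001]
wrist_force: [-0.6, -0.2, -3.0]
finger_gap: 0.0507
grip_force: 95.6
```

```bash
python3 st.py 568 -373 9 173
```

```text
22.05 [ 0.5719 -0.3762  0.0257] [-0.7    0.64   0.047  0.98   0.002 -0.578] yaw 173.0 toolz [-1.0e-04  2.1e-03 -1.0e+00]
tool mm [ 4.2  2.7 16.8] roll 0.0
```

servo_tool(increments=[{"grip": 1,"x": 4.2,"y": 2.7,"z": 3,"roll": 0},{"grip": 1,"x": 0,"y": 0,"z": 10,"roll": 0},{"grip": 1,"x": 0,"y": 0,"z": 0,"roll": 0},{"grip": 1,"x": 0,"y": 0,"z": 0,"roll": 0},{"grip": 1,"x": 0,"y": 0,"z": 0,"roll": 0}])

```text
clock: 22.47
tcp_pos: [0.566, -0.3713, 0.0096]
orientation: [-0.002, 0.061, 0.998, 0.003]
wrist_force: [-0.8, 0.8, -3.4]
finger_gap: 0.0507
grip_force: 95.9
```

servo_tool(increments=[{"grip": 1,"x": 0,"y": 0,"z": 2,"roll": 0},{"grip": 1,"x": 0,"y": 0,"z": 0,"roll": 0},{"grip": 1,"x": 0,"y": 0,"z": 0,"roll": 0}])

```text
clock: 22.72
tcp_pos: [0.5662, -0.3715, 0.0093]
orientation: [-0.002, 0.061, 0.998, 0.002]
wrist_force: [-3.9, 2.6, 5.8]
finger_gap: 0.0504
grip_force: 96.6
```

servo_tool(increments=[{"grip": 1,"x": 0,"y": 0,"z": 1.5,"roll": 0},{"grip": 1,"x": 0,"y": 0,"z": 0,"roll": 0},{"grip": 1,"x": 0,"y": 0,"z": 0,"roll": 0}])

```text
clock: 22.97
tcp_pos: [0.5662, -0.3715, 0.0092]
orientation: [-0.002, 0.061, 0.998, 0.002]
wrist_force: [-6.4, 4.6, 12.6]
finger_gap: 0.0505
grip_force: 97.6
```

servo_tool(increments=[{"grip": 0.4,"x": 0,"y": 0,"z": 0,"roll": 0},{"grip": 0,"x": 0,"y": 0,"z": 0,"roll": 0},{"grip": 0,"x": 0,"y": 0,"z": 0,"roll": 0},{"grip": 0,"x": 0,"y": 0,"z": 0,"roll": 0},{"grip": 0,"x": 0,"y": 0,"z": -20,"roll": 0}])

```text
clock: 23.38
tcp_pos: [0.5643, -0.3699, 0.0224]
orientation: [-0.005, 0.061, 0.998, 0.005]
wrist_force: [-0.6, 0.7, -0.0]
finger_gap: 0.0856
grip_force: 0.0
```

servo_tool(increments=[{"grip": 0,"x": 0,"y": 0,"z": -40,"roll": 0},{"grip": 0,"x": 0,"y": 0,"z": -40,"roll": 0},{"grip": 0,"x": 0,"y": 0,"z": -40,"roll": 0},{"grip": 0,"x": 0,"y": 0,"z": -40,"roll": 0},{"grip": 0,"x": 0,"y": 0,"z": -40,"roll": -7}])

```text
clock: 23.8
tcp_pos: [0.5671, -0.3726, 0.2284]
orientation: [-0.002, -0.001, 1.0, 0.002]
wrist_force: [1.3, 0.1, -0.3]
finger_gap: 0.0853
grip_force: 0.0
```

servo_tool(increments=[{"grip": 0,"x": 1,"y": 39,"z": 0,"roll": 0},{"grip": 0,"x": 1,"y": 39,"z": 0,"roll": 0},{"grip": 0,"x": 1,"y": 39,"z": 0,"roll": 0},{"grip": 0,"x": 1,"y": 39,"z": 0,"roll": 0},{"grip": 0,"x": 1,"y": 39,"z": 0,"roll": 0}])

```text
clock: 24.22
tcp_pos: [0.5619, -0.1763, 0.2275]
orientation: [-0.002, 0.0, 1.0, 0.002]
wrist_force: [0.9, 0.1, -1.0]
finger_gap: 0.0857
grip_force: 0.0
```

servo_tool(increments=[{"grip": 0,"x": 1,"y": 39,"z": 0,"roll": 0},{"grip": 0,"x": 1,"y": 39,"z": 0,"roll": 0},{"grip": 0,"x": 1,"y": 39,"z": 0,"roll": 0},{"grip": 0,"x": 1,"y": 39,"z": 0,"roll": 0},{"grip": 0,"x": 1,"y": 39,"z": 0,"roll": 0}])

```text
clock: 24.63
tcp_pos: [0.5569, 0.0191, 0.2285]
orientation: [-0.002, -0.0, 1.0, 0.002]
wrist_force: [1.3, -0.1, 0.1]
finger_gap: 0.0854
grip_force: 0.0
```

servo_tool(increments=[{"grip": 0,"x": 1,"y": 39,"z": 0,"roll": 0},{"grip": 0,"x": 1,"y": 39,"z": 0,"roll": 0},{"grip": 0,"x": 1,"y": 39,"z": 0,"roll": 0},{"grip": 0,"x": 1,"y": 39,"z": 0,"roll": 0},{"grip": 0,"x": 1,"y": 39,"z": 0,"roll": 0}])

```text
clock: 25.05
tcp_pos: [0.5518, 0.2142, 0.2295]
orientation: [-0.002, -0.0, 1.0, 0.003]
wrist_force: [1.0, -0.6, -0.7]
finger_gap: 0.0855
grip_force: 0.0
```

servo_tool(increments=[{"grip": 0,"x": 1,"y": 39,"z": 0,"roll": 0},{"grip": 0,"x": 1,"y": 39,"z": 0,"roll": 0},{"grip": 0,"x": 1,"y": 39,"z": 0,"roll": 0},{"grip": 0,"x": 1,"y": 39,"z": 0,"roll": 0},{"grip": 0,"x": 0,"y": 10,"z": 0,"roll": 0}])

```text
clock: 25.47
tcp_pos: [0.5468, 0.3837, 0.2295]
orientation: [-0.002, -0.003, 1.0, 0.003]
wrist_force: [0.5, -0.3, 0.5]
finger_gap: 0.0856
grip_force: 0.0
```

servo_tool(increments=[{"grip": 0,"x": 0,"y": 0,"z": 0,"roll": 0},{"grip": 0,"x": 0,"y": 0,"z": 0,"roll": 0},{"grip": 0,"x": 0,"y": 0,"z": 0,"roll": 0}])

```text
clock: 25.72
tcp_pos: [0.548, 0.3772, 0.2301]
orientation: [-0.002, 0.0, 1.0, 0.002]
wrist_force: [-0.3, -0.7, -0.6]
finger_gap: 0.0851
grip_force: 0.0
```

```bash
python3 st.py; sed -i 's/t\[150:270,300:380\]/t[190:310,440:520]/' look.py; python3 look.py w7
```

```text
25.72 [0.548  0.3772 0.2301] [0.48  0.499 0.321 1.394 0.006 0.48 ] yaw 180.0 toolz [-0.0039  0.0043 -1.    ]
```

View pics/w7c.png

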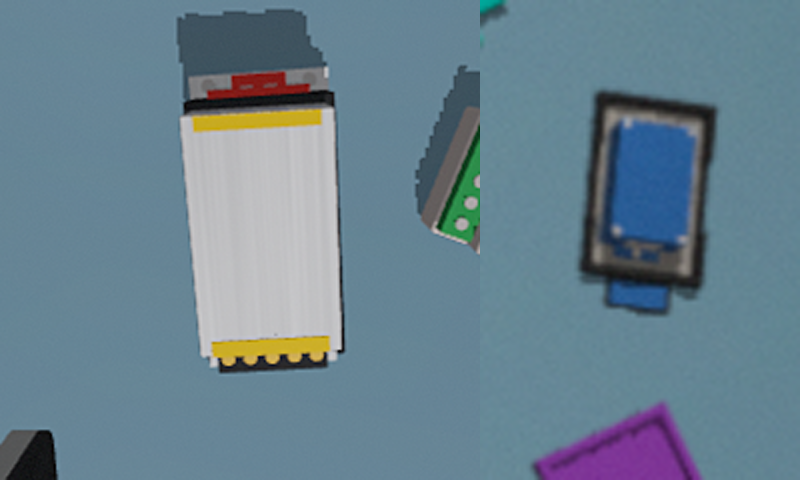

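The controller lies in its tray. The crop shows the power supply's cage at (262,232), with its black terminals at the bottom of the picture (world +x side).

```bash
python3 -c "
from rect import *
import cv2
im=cv2.imread('pics/w7.png'); hsv=cv2.cvtColor(im,cv2.COLOR_BGR2HSV)
m=(((hsv[...,1]<45)&(hsv[...,2]>150))|cv2.inRange(hsv,(20,120,120),(35,255,255)).astype(bool)).astype(np.uint8)*255
r=np.zeros_like(m); r[140:275,262:360]=1
m=cv2.morphologyEx(m*r,cv2.MORPH_OPEN,np.ones((9,9),np.uint8))
c=max(cv2.findContours(m,cv2.RETR_EXTERNAL,cv2.CHAIN_APPROX_NONE)[0],key=cv2.contourArea)
s=pickle.load(open('w7.pkl','rb'))
print(cv2.boundingRect(c),cv2.minAreaRect((plane('wrist',c[:,0],.078,s)[:,:2]*1000).astype(np.float32)))
"
```

```text
(271, 153, 79, 115) ((541.0205078125, 372.83233642578125), (94.00155639648438, 59.94151306152344), 3.1282260417938232)
```

servo_tool(increments=[{"grip": 0,"x": 2.5,"y": -5,"z": 20,"roll": -3.1},{"grip": 0,"x": 0,"y": 0,"z": 35,"roll": 0},{"grip": 0,"x": 0,"y": 0,"z": 35,"roll": 0},{"grip": 0,"x": 0,"y": 0,"z": 30,"roll": 0},{"grip": 0,"x": 0,"y": 0,"z": 0,"roll": 0}])

```text
clock: 26.23
tcp_pos: [0.5413, 0.3702, 0.1037]
orientation: [-0.007, -0.026, 1.0, 0.0]
wrist_force: [-1.4, -0.4, -0.8]
finger_gap: 0.0851
grip_force: 0.0
```

servo_tool(increments=[{"grip": 0,"x": 0,"y": 0,"z": 0,"roll": 0},{"grip": 0,"x": 0,"y": 0,"z": 0,"roll": 0},{"grip": 0,"x": 0,"y": 0,"z": 0,"roll": 0}])

```text
clock: 26.48
tcp_pos: [0.5469, 0.3743, 0.1134]
orientation: [0.0, -0.027, 1.0, 0.004]
wrist_force: [0.7, 0.6, 0.3]
finger_gap: 0.0853
grip_force: 0.0
```

```bash
python3 st.py 545 373 47.5 183.1
```

```text
26.48 [0.5469 0.3743 0.1134] [0.476 0.531 0.085 1.121 0.006 0.423] yaw -176.9 toolz [ 8.0e-04  7.2e-03 -1.0e+00]
tool mm [ 2.  -1.6 65.9] roll -0.0
```

servo_tool(increments=[{"grip": 0,"x": 2,"y": -1.6,"z": 25,"roll": 0},{"grip": 0,"x": 0,"y": 0,"z": 25,"roll": 0},{"grip": 0,"x": 0,"y": 0,"z": 15,"roll": 0},{"grip": 0,"x": 0,"y": 0,"z": 0,"roll": 0},{"grip": 0,"x": 0,"y": 0,"z": 0,"roll": 0}])

```text
clock: 26.9
tcp_pos: [0.5434, 0.3727, 0.0466]
orientation: [-0.001, -0.027, 1.0, 0.003]
wrist_force: [0.7, -0.1, 0.3]
finger_gap: 0.0852
grip_force: 0.0
```

servo_tool(increments=[{"grip": 0.2,"x": 0,"y": 0,"z": 0,"roll": 0},{"grip": 1,"x": 0,"y": 0,"z": 0,"roll": 0},{"grip": 1,"x": 0,"y": 0,"z": 0,"roll": 0},{"grip": 1,"x": 0,"y": 0,"z": 0,"roll": 0},{"grip": 1,"x": 0,"y": 0,"z": 0,"roll": 0}], grip_force=100)

```text
clock: 27.32
tcp_pos: [0.5447, 0.3736, 0.0484]
orientation: [0.001, -0.027, 1.0, 0.004]
wrist_force: [-0.0, 0.6, 6.6]
finger_gap: 0.0582
grip_force: 109.7
```

servo_tool(increments=[{"grip": 1,"x": 0,"y": 0,"z": -10,"roll": 0},{"grip": 1,"x": 0,"y": 0,"z": -30,"roll": 0},{"grip": 1,"x": 0,"y": 0,"z": -30,"roll": 0},{"grip": 1,"x": 0,"y": 0,"z": 0,"roll": 0},{"grip": 1,"x": 0,"y": 0,"z": 0,"roll": 0}])

```text
clock: 27.73
tcp_pos: [0.5444, 0.3728, 0.1175]
orientation: [0.0, -0.027, 1.0, 0.003]
wrist_force: [-0.6, 0.3, -6.5]
finger_gap: 0.058
grip_force: 109.4
```

```bash
python3 st.py 419 187.4 120 169
```

```text
27.73 [0.5444 0.3728 0.1175] [0.476 0.523 0.083 1.127 0.006 0.422] yaw -176.9 toolz [ 3.0e-04  6.9e-03 -1.0e+00]
tool mm [ 135.3 -178.2   -3.8] roll 14.1
```

servo_tool(increments=[{"grip": 1,"x": 15,"y": -20,"z": -4,"roll": 0},{"grip": 1,"x": 24,"y": -31.6,"z": 0,"roll": 0},{"grip": 1,"x": 24,"y": -31.6,"z": 0,"roll": 0},{"grip": 1,"x": 24,"y": -31.6,"z": 0,"roll": 0},{"grip": 1,"x": 24,"y": -31.6,"z": 0,"roll": 0}])

```text
clock: 28.15
tcp_pos: [0.4371, 0.2181, 0.1166]
orientation: [-0.004, -0.028, 1.0, 0.002]
wrist_force: [1.1, -1.3, -4.5]
finger_gap: 0.0584
grip_force: 109.6
```

servo_tool(increments=[{"grip": 1,"x": 24.3,"y": -31.8,"z": 0,"roll": 0},{"grip": 1,"x": 0,"y": 0,"z": 0,"roll": 7},{"grip": 1,"x": 0,"y": 0,"z": 0,"roll": 7},{"grip": 1,"x": 0,"y": 0,"z": 30,"roll": 0},{"grip": 1,"x": 0,"y": 0,"z": 30,"roll": 0}])

```text
clock: 28.57
tcp_pos: [0.4182, 0.1869, 0.0585]
orientation: [-0.001, 0.095, 0.995, 0.003]
wrist_force: [0.0, -0.4, -4.8]
finger_gap: 0.0583
grip_force: 110.2
```

servo_tool(increments=[{"grip": 1,"x": 0,"y": 0,"z": 0,"roll": 0},{"grip": 1,"x": 0,"y": 0,"z": 0,"roll": 0},{"grip": 1,"x": 0,"y": 0,"z": 0,"roll": 0}])

```text
clock: 28.82
tcp_pos: [0.417, 0.187, 0.0588]
orientation: [-0.003, 0.095, 0.996, 0.002]
wrist_force: [0.4, 0.5, -4.4]
finger_gap: 0.0583
grip_force: 110.9
```

```bash
python3 st.py 418.5 187.5 12 169; python3 look.py w8
```

```text
28.82 [0.417  0.187  0.0588] [ 0.242  0.223 -0.53   0.822  0.006  0.431] yaw 169.1 toolz [-0.005   0.0046 -1.    ]
tool mm [-1.7  0.6 46.8] roll 0.1
```

View pics/w8.png

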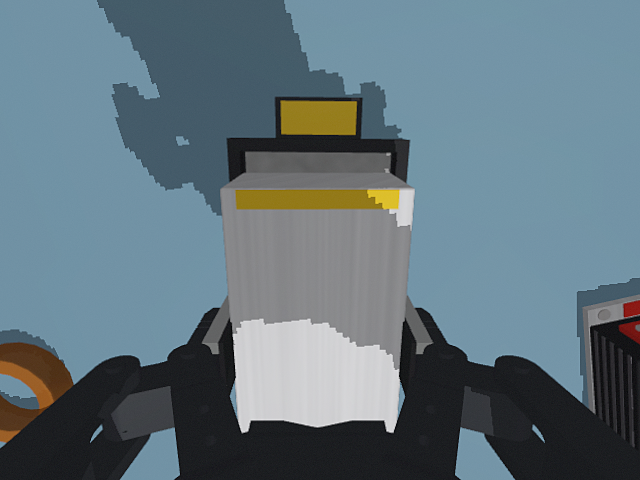

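The supply hangs in line with the yellow-card tray (card at (318,118), tape roll clear at the left). I'll do a quick check on its lengthwise offset in the fingers.

```bash
python3 -c "
from h import *; import pickle
s=pickle.load(open('w8.pkl','rb')); q=s['orientation'];M=R.from_quat([*q[1:],q[0]]).as_matrix()
for p,z in(((317,188),.0885),((317,173),.0505),((318,150),.013),((318,139),.013),((227,188),.0885),((412,188),.0885)):
  P=plane('wrist',p,z,s)[0]; print(p,(M.T@(P-s['tcp_pos'])*1000).round(1)[:2],P.round(4))
"
```

```text
(317, 188) [56.5 -0.7] [0.3615 0.1968 0.0885]
(317, 173) [56.4 -0.7] [0.3614 0.197  0.0505]
(318, 150) [63.1 -0.3] [0.3547 0.1989 0.013 ]
(318, 139) [68.4 -0.3] [0.3495 0.1999 0.013 ]
(227, 188) [ 56.5 -28.5] [0.3562 0.1695 0.0885]
(412, 188) [56.5 28.7] [0.367  0.2257 0.0885]
```

servo_tool(increments=[{"grip": 1,"x": -2,"y": 0.5,"z": 15,"roll": 0},{"grip": 1,"x": 0,"y": 0,"z": 20,"roll": 0},{"grip": 1,"x": 0,"y": 0,"z": 8,"roll": 0},{"grip": 1,"x": 0,"y": 0,"z": 0,"roll": 0},{"grip": 1,"x": 0,"y": 0,"z": 0,"roll": 0}])

```text
clock: 29.33
tcp_pos: [0.4194, 0.1875, 0.0163]
orientation: [-0.002, 0.095, 0.996, 0.002]
wrist_force: [0.1, -0.0, -4.5]
finger_gap: 0.0583
grip_force: 110.9
```

servo_tool(increments=[{"grip": 1,"x": 0,"y": 0,"z": 2,"roll": 0},{"grip": 1,"x": 0,"y": 0,"z": 0,"roll": 0},{"grip": 1,"x": 0,"y": 0,"z": 0,"roll": 0}])

```text
clock: 29.58
tcp_pos: [0.42, 0.1876, 0.0145]
orientation: [-0.001, 0.095, 0.996, 0.003]
wrist_force: [-0.3, -0.4, -5.0]
finger_gap: 0.0581
grip_force: 111.0
```

servo_tool(increments=[{"grip": 1,"x": 0,"y": 0,"z": 1.5,"roll": 0},{"grip": 1,"x": 0,"y": 0,"z": 0,"roll": 0},{"grip": 1,"x": 0,"y": 0,"z": 0,"roll": 0}])

```text
clock: 29.83
tcp_pos: [0.4194, 0.1874, 0.0124]
orientation: [-0.002, 0.095, 0.995, 0.002]
wrist_force: [-0.3, 0.7, -4.8]
finger_gap: 0.0585
grip_force: 111.0
```

```bash
python3 st.py 420 187.5 12 169
```

```text
29.83 [0.4194 0.1874 0.0124] [ 0.241  0.287 -0.584  0.702  0.006  0.431] yaw 169.1 toolz [-0.0034  0.005  -1.    ]
tool mm [-0.6  0.2  0.4] roll 0.1
```

servo_tool(increments=[{"grip": 1,"x": 0,"y": 0,"z": 1.5,"roll": 0},{"grip": 1,"x": 0,"y": 0,"z": 0,"roll": 0},{"grip": 1,"x": 0,"y": 0,"z": 1,"roll": 0},{"grip": 1,"x": 0,"y": 0,"z": 0,"roll": 0},{"grip": 1,"x": 0,"y": 0,"z": 0,"roll": 0}])

```text
clock: 30.25
tcp_pos: [0.4195, 0.1875, 0.0113]
orientation: [-0.002, 0.095, 0.995, 0.002]
wrist_force: [-7.1, -2.2, 13.7]
finger_gap: 0.0585
grip_force: 113.3
```

servo_tool(increments=[{"grip": 0.3,"x": 0,"y": 0,"z": 0,"roll": 0},{"grip": 0,"x": 0,"y": 0,"z": 0,"roll": 0},{"grip": 0,"x": 0,"y": 0,"z": 0,"roll": 0},{"grip": 0,"x": 0,"y": 0,"z": 0,"roll": 0},{"grip": 0,"x": 0,"y": 0,"z": -20,"roll": 0}])

```text
clock: 30.67
tcp_pos: [0.4171, 0.1867, 0.0273]
orientation: [-0.005, 0.095, 0.995, 0.001]
wrist_force: [-0.5, 0.0, -0.7]
finger_gap: 0.0853
grip_force: 0.0
```

servo_tool(increments=[{"grip": 0,"x": 0,"y": 0,"z": -40,"roll": 0},{"grip": 0,"x": 0,"y": 0,"z": -40,"roll": 0},{"grip": 0,"x": 0,"y": 0,"z": -40,"roll": -5.5},{"grip": 0,"x": 0,"y": 0,"z": -40,"roll": -5.5},{"grip": 0,"x": -22,"y": 33,"z": 0,"roll": 0}])

```text
clock: 31.08
tcp_pos: [0.4433, 0.2178, 0.1987]
orientation: [0.003, -0.002, 1.0, 0.003]
wrist_force: [1.7, -0.2, 0.4]
finger_gap: 0.0852
grip_force: 0.0
```

servo_tool(increments=[{"grip": 0,"x": -22,"y": 33,"z": 0,"roll": 0},{"grip": 0,"x": -22,"y": 33,"z": 0,"roll": 0},{"grip": 0,"x": -22,"y": 33,"z": 0,"roll": 0},{"grip": 0,"x": -22,"y": 33,"z": 0,"roll": 0},{"grip": 0,"x": -20,"y": 30,"z": 0,"roll": 0}])

```text
clock: 31.5
tcp_pos: [0.5507, 0.384, 0.1898]
orientation: [-0.002, -0.001, 1.0, 0.003]
wrist_force: [1.2, -0.1, 0.4]
finger_gap: 0.0851
grip_force: 0.0
```

servo_tool(increments=[{"grip": 0,"x": 0,"y": 0,"z": 0,"roll": 0},{"grip": 0,"x": 0,"y": 0,"z": 0,"roll": 0},{"grip": 0,"x": 0,"y": 0,"z": 0,"roll": 0},{"grip": 0,"x": 0,"y": 0,"z": 0,"roll": 0}])

```text
clock: 31.83
tcp_pos: [0.549, 0.3809, 0.1904]
orientation: [-0.002, -0.001, 1.0, 0.002]
wrist_force: [-0.1, 0.1, -0.3]
finger_gap: 0.0856
grip_force: 0.0
```

```bash
python3 st.py; sed -i 's/t\[190:310,440:520\]/t[230:350,230:310]/' look.py; python3 look.py w9
```

```text
31.83 [0.549  0.3809 0.1904] [0.484 0.512 0.246 1.306 0.006 0.482] yaw -179.9 toolz [-0.0041  0.0045 -1.    ]
```

View pics/w9c.png

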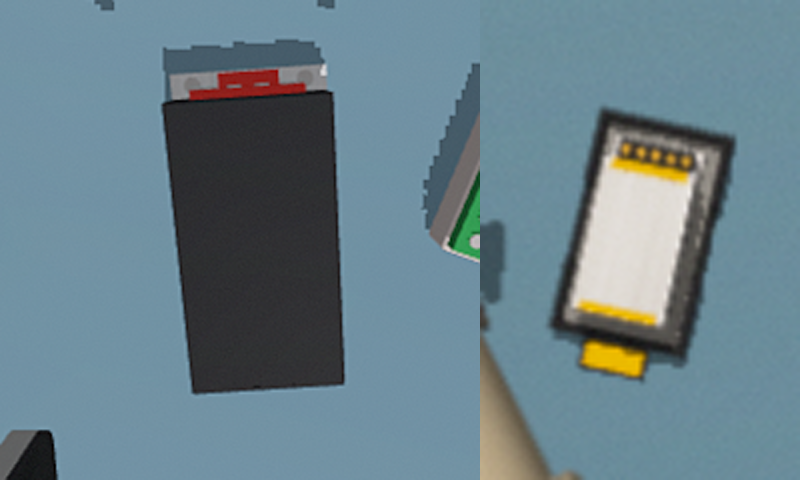

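The supply lies in its tray. The drive's black top is at (253,243) in the crop, with its base plate at the upper end.

```bash
python3 -c "
from rect import *
rect('w9',(0,0,0),(180,255,60),.040,(240,120,370,300),9)"
```

```text
w9 centre 543.1 374.1 size 121.5 65.1 yaw 3.8 px (262, 136, 90, 150)
```

servo_tool(increments=[{"grip": 0,"x": 5.5,"y": -7,"z": 20,"roll": -3.7},{"grip": 0,"x": 0,"y": 0,"z": 35,"roll": 0},{"grip": 0,"x": 0,"y": 0,"z": 35,"roll": 0},{"grip": 0,"x": 0,"y": 0,"z": 10,"roll": 0},{"grip": 0,"x": 0,"y": 0,"z": 0,"roll": 0}])

```text
clock: 32.35
tcp_pos: [0.5411, 0.3734, 0.0876]
orientation: [-0.005, -0.033, 0.999, 0.001]
wrist_force: [-1.2, -0.5, -0.2]
finger_gap: 0.0855
grip_force: 0.0
```

servo_tool(increments=[{"grip": 0,"x": 0,"y": 0,"z": 0,"roll": 0},{"grip": 0,"x": 0,"y": 0,"z": 0,"roll": 0},{"grip": 0,"x": 0,"y": 0,"z": 0,"roll": 0}])

```text
clock: 32.6
tcp_pos: [0.5454, 0.3761, 0.0932]
orientation: [0.0, -0.033, 0.999, 0.004]
wrist_force: [-0.3, -0.1, -0.3]
finger_gap: 0.0852
grip_force: 0.0
```

```bash
python3 st.py 543 374 10 183.8
```

```text
32.6 [0.5454 0.3761 0.0932] [0.48  0.543 0.055 1.078 0.006 0.413] yaw -176.2 toolz [ 5.0e-04  7.1e-03 -1.0e+00]
tool mm [ 2.6 -2.5 83.2] roll 0.0
```

servo_tool(increments=[{"grip": 0,"x": 2.6,"y": -2.5,"z": 20,"roll": 0},{"grip": 0,"x": 0,"y": 0,"z": 30,"roll": 0},{"grip": 0,"x": 0,"y": 0,"z": 23,"roll": 0},{"grip": 0,"x": 0,"y": 0,"z": 9,"roll": 0},{"grip": 0,"x": 0,"y": 0,"z": 0,"roll": 0}])

```text
clock: 33.02
tcp_pos: [0.54, 0.3726, 0.0069]
orientation: [-0.003, -0.033, 0.999, 0.002]
wrist_force: [0.0, -0.6, -0.8]
finger_gap: 0.0854
grip_force: 0.0
```

servo_tool(increments=[{"grip": 0,"x": 0,"y": 0,"z": 0,"roll": 0},{"grip": 0,"x": 0,"y": 0,"z": 0,"roll": 0},{"grip": 0,"x": 0,"y": 0,"z": 0,"roll": 0}])

```text
clock: 33.27
tcp_pos: [0.5426, 0.3739, 0.0106]
orientation: [0.0, -0.033, 0.999, 0.003]
wrist_force: [-0.1, 0.4, -0.4]
finger_gap: 0.0853
grip_force: 0.0
```

servo_tool(increments=[{"grip": 0.1,"x": 0,"y": 0,"z": 0,"roll": 0},{"grip": 1,"x": 0,"y": 0,"z": 0,"roll": 0},{"grip": 1,"x": 0,"y": 0,"z": 0,"roll": 0},{"grip": 1,"x": 0,"y": 0,"z": 0,"roll": 0},{"grip": 1,"x": 0,"y": 0,"z": 0,"roll": 0}], grip_force=115)

```text
clock: 33.68
tcp_pos: [0.542, 0.3739, 0.0105]
orientation: [-0.0, -0.033, 0.999, 0.004]
wrist_force: [-1.0, 0.7, 7.0]
finger_gap: 0.0639
grip_force: 129.2
```

servo_tool(increments=[{"grip": 1,"x": 0,"y": 0,"z": -8,"roll": 0},{"grip": 1,"x": 0,"y": 0,"z": -25,"roll": 0},{"grip": 1,"x": 0,"y": 0,"z": -35,"roll": 0},{"grip": 1,"x": 0,"y": 0,"z": -35,"roll": 0},{"grip": 1,"x": 0,"y": 0,"z": 0,"roll": 0}])

```text
clock: 34.1
tcp_pos: [0.5447, 0.3742, 0.1188]
orientation: [0.003, -0.033, 0.999, 0.005]
wrist_force: [2.1, 0.8, -3.3]
finger_gap: 0.0638
grip_force: 129.1
```

servo_tool(increments=[{"grip": 1,"x": 0,"y": 0,"z": 0,"roll": 0},{"grip": 1,"x": 0,"y": 0,"z": 0,"roll": 0}])

```text
clock: 34.27
tcp_pos: [0.5403, 0.372, 0.1099]
orientation: [-0.003, -0.033, 0.999, 0.002]
wrist_force: [-0.2, 0.8, -7.6]
finger_gap: 0.0641
grip_force: 129.0
```

```bash
python3 st.py 434 -163 113 194
```

```text
34.27 [0.5403 0.372  0.1099] [0.478 0.526 0.069 1.117 0.006 0.411] yaw -176.2 toolz [-0.0058  0.0037 -1.    ]
tool mm [ 141.8 -526.7   -4.5] roll -10.2
```

servo_tool(increments=[{"grip": 1,"x": 5,"y": -18,"z": -5,"roll": 0},{"grip": 1,"x": 10.1,"y": -37.7,"z": 0,"roll": 0},{"grip": 1,"x": 10.1,"y": -37.7,"z": 0,"roll": 0},{"grip": 1,"x": 10.1,"y": -37.7,"z": 0,"roll": 0},{"grip": 1,"x": 10.1,"y": -37.7,"z": 0,"roll": 0}])

```text
clock: 34.68
tcp_pos: [0.5043, 0.1991, 0.1125]
orientation: [-0.005, -0.034, 0.999, 0.002]
wrist_force: [1.2, -0.8, -5.9]
finger_gap: 0.0639
grip_force: 129.1
```

servo_tool(increments=[{"grip": 1,"x": 10.1,"y": -37.7,"z": 0,"roll": 0},{"grip": 1,"x": 10.1,"y": -37.7,"z": 0,"roll": 0},{"grip": 1,"x": 10.1,"y": -37.7,"z": 0,"roll": 0},{"grip": 1,"x": 10.1,"y": -37.7,"z": 0,"roll": 0},{"grip": 1,"x": 10.1,"y": -37.7,"z": 0,"roll": 0}])

```text
clock: 35.1
tcp_pos: [0.4666, 0.0084, 0.1123]
orientation: [-0.004, -0.034, 0.999, 0.003]
wrist_force: [1.0, -0.6, -6.2]
finger_gap: 0.064
grip_force: 129.1
```

servo_tool(increments=[{"grip": 1,"x": 10.1,"y": -37.7,"z": 0,"roll": 0},{"grip": 1,"x": 10.1,"y": -37.7,"z": 0,"roll": 0},{"grip": 1,"x": 10.1,"y": -37.7,"z": 0,"roll": 0},{"grip": 1,"x": 10.1,"y": -37.7,"z": 0,"roll": 0},{"grip": 1,"x": 5,"y": -18,"z": 0,"roll": 0}])

```text
clock: 35.52
tcp_pos: [0.433, -0.1649, 0.1119]
orientation: [-0.004, -0.032, 0.999, 0.003]
wrist_force: [0.9, -0.3, -5.5]
finger_gap: 0.064
grip_force: 129.4
```

servo_tool(increments=[{"grip": 1,"x": 0,"y": 0,"z": 0,"roll": -5.1},{"grip": 1,"x": 0,"y": 0,"z": 20,"roll": -5.1},{"grip": 1,"x": 0,"y": 0,"z": 30,"roll": 0},{"grip": 1,"x": 0,"y": 0,"z": 0,"roll": 0},{"grip": 1,"x": 0,"y": 0,"z": 0,"roll": 0}])

```text
clock: 35.93
tcp_pos: [0.4318, -0.1596, 0.0611]
orientation: [-0.005, -0.122, 0.993, 0.005]
wrist_force: [0.3, -0.6, -5.7]
finger_gap: 0.0637
grip_force: 131.2
```

servo_tool(increments=[{"grip": 1,"x": 0,"y": 0,"z": 0,"roll": 0},{"grip": 1,"x": 0,"y": 0,"z": 0,"roll": 0}])

```text
clock: 36.1
tcp_pos: [0.4359, -0.1617, 0.0648]
orientation: [-0.001, -0.122, 0.993, 0.002]
wrist_force: [-0.3, 0.2, -4.9]
finger_gap: 0.0641
grip_force: 131.2
```

```bash
python3 st.py 434 -163 14 194; python3 look.py w10
```

```text
36.1 [ 0.4359 -0.1617  0.0648] [-0.53   0.23  -0.502  0.843  0.002 -0.775] yaw -166.0 toolz [-0.0027  0.0045 -1.    ]
tool mm [ 2.1 -1.  50.8] roll 0.0
```

View pics/w10.png

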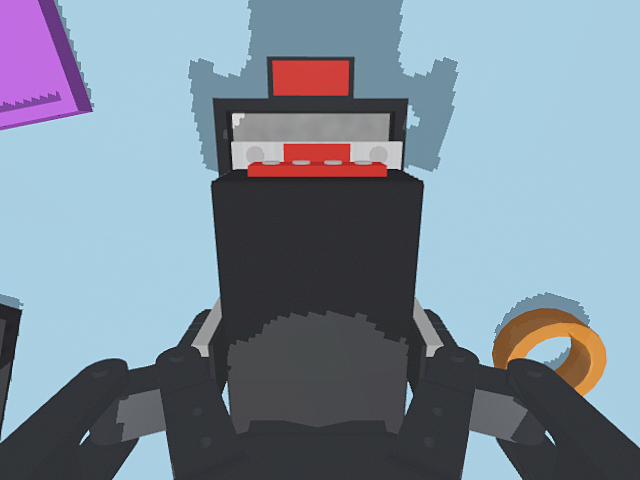

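The drive hangs over the black red-card tray (card at (311,77)), about 3 mm to one side. I'll work out the correction.

```bash
python3 -c "
from h import *; import pickle
s=pickle.load(open('w10.pkl','rb')); q=s['orientation'];M=R.from_quat([*q[1:],q[0]]).as_matrix()
for p,z in(((213,100),.013),((408,100),.013),((310,111),.013),((311,58),.013),((231,142),.058),((402,142),.058),((317,181),.095)):
  P=plane('wrist',p,z,s)[0]; print(p,(M.T@(P-s['tcp_pos'])*1000).round(1)[:2])
"
```

```text
(213, 100) [ 87. -52.]
(408, 100) [87.1 44.2]
(310, 111) [82.  -4.2]
(311, 58) [105.9  -3.6]
(231, 142) [ 69.  -34.4]
(402, 142) [69.  32.7]
(317, 181) [59.1 -0.7]
```

servo_tool(increments=[{"grip": 1,"x": 3,"y": -2.5,"z": 10,"roll": 0},{"grip": 1,"x": 0,"y": 0,"z": 22,"roll": 0},{"grip": 1,"x": 0,"y": 0,"z": 12,"roll": 0},{"grip": 1,"x": 0,"y": 0,"z": 0,"roll": 0},{"grip": 1,"x": 0,"y": 0,"z": 0,"roll": 0}])

```text
clock: 36.62
tcp_pos: [0.4328, -0.1643, 0.0203]
orientation: [-0.002, -0.122, 0.993, 0.003]
wrist_force: [0.8, -0.3, -6.4]
finger_gap: 0.0639
grip_force: 131.2
```

servo_tool(increments=[{"grip": 1,"x": 0,"y": 0,"z": 3,"roll": 0},{"grip": 1,"x": 0,"y": 0,"z": 0,"roll": 0},{"grip": 1,"x": 0,"y": 0,"z": 0,"roll": 0},{"grip": 1,"x": 0,"y": 0,"z": 0,"roll": 0}])

```text
clock: 36.95
tcp_pos: [0.4334, -0.1648, 0.0177]
orientation: [-0.001, -0.122, 0.993, 0.002]
wrist_force: [0.3, -0.5, -6.4]
finger_gap: 0.0643
grip_force: 131.4
```

servo_tool(increments=[{"grip": 1,"x": 0,"y": 0,"z": 2,"roll": 0},{"grip": 1,"x": 0,"y": 0,"z": 0,"roll": 0},{"grip": 1,"x": 0,"y": 0,"z": 0,"roll": 0}])

```text
clock: 37.2
tcp_pos: [0.4328, -0.1644, 0.015]
orientation: [-0.002, -0.122, 0.993, 0.003]
wrist_force: [0.2, 0.2, -6.3]
finger_gap: 0.0637
grip_force: 131.4
```

servo_tool(increments=[{"grip": 1,"x": 0,"y": 0,"z": 1.5,"roll": 0},{"grip": 1,"x": 0,"y": 0,"z": 0,"roll": 0},{"grip": 1,"x": 0,"y": 0,"z": 1.2,"roll": 0},{"grip": 1,"x": 0,"y": 0,"z": 0,"roll": 0},{"grip": 1,"x": 0,"y": 0,"z": 0,"roll": 0}])

```text
clock: 37.62
tcp_pos: [0.4331, -0.1646, 0.0135]
orientation: [-0.001, -0.122, 0.993, 0.003]
wrist_force: [-3.6, 1.4, 7.6]
finger_gap: 0.0641
grip_force: 133.2
```

On the lining. Releasing, rising and checking everything from above.

servo_tool(increments=[{"grip": 0.2,"x": 0,"y": 0,"z": 0,"roll": 0},{"grip": 0,"x": 0,"y": 0,"z": 0,"roll": 0},{"grip": 0,"x": 0,"y": 0,"z": 0,"roll": 0},{"grip": 0,"x": 0,"y": 0,"z": 0,"roll": 0},{"grip": 0,"x": 0,"y": 0,"z": -15,"roll": 0}])

```text
clock: 38.03
tcp_pos: [0.4314, -0.1637, 0.0255]
orientation: [-0.003, -0.122, 0.993, 0.004]
wrist_force: [0.0, -0.2, 0.2]
finger_gap: 0.0851
grip_force: 0.0
```

servo_tool(increments=[{"grip": 0,"x": 0,"y": 0,"z": -40,"roll": 0},{"grip": 0,"x": 0,"y": 0,"z": -40,"roll": 0},{"grip": 0,"x": 0,"y": 0,"z": -40,"roll": 0},{"grip": 0,"x": 0,"y": 0,"z": -40,"roll": 0},{"grip": 0,"x": 0,"y": -35,"z": -20,"roll": 0}])

```text
clock: 38.45
tcp_pos: [0.442, -0.1963, 0.2123]
orientation: [0.0, -0.124, 0.992, 0.002]
wrist_force: [1.9, -0.1, 0.2]
finger_gap: 0.0854
grip_force: 0.0
```

servo_tool(increments=[{"grip": 0,"x": 20,"y": -35,"z": 0,"roll": 0},{"grip": 0,"x": 20,"y": -35,"z": 0,"roll": 0},{"grip": 0,"x": 20,"y": -35,"z": 0,"roll": 0},{"grip": 0,"x": 20,"y": -35,"z": 0,"roll": 0},{"grip": 0,"x": 20,"y": -35,"z": 0,"roll": 0}])

```text
clock: 38.87
tcp_pos: [0.3867, -0.3952, 0.2064]
orientation: [-0.001, -0.122, 0.993, 0.002]
wrist_force: [1.4, -0.3, -0.1]
finger_gap: 0.0854
grip_force: 0.0
```

servo_tool(increments=[{"grip": 0,"x": 20,"y": -35,"z": 0,"roll": 0},{"grip": 0,"x": 20,"y": -35,"z": 0,"roll": 0},{"grip": 0,"x": 0,"y": 0,"z": 0,"roll": 0},{"grip": 0,"x": 0,"y": 0,"z": 0,"roll": 0},{"grip": 0,"x": 0,"y": 0,"z": 0,"roll": 0}])

```text
clock: 39.28
tcp_pos: [0.3653, -0.4707, 0.2054]
orientation: [-0.002, -0.122, 0.993, 0.003]
wrist_force: [0.1, 0.9, -0.2]
finger_gap: 0.0855
grip_force: 0.0
```

```bash
python3 st.py; python3 - <<'E'
from h import *
_,t=snap("top","end")
cv2.imwrite("pics/endc.png",cv2.resize(t[140:350,230:530],None,fx=2.6,fy=2.6,interpolation=cv2.INTER_CUBIC))
E
```

```text
39.28 [ 0.3653 -0.4707  0.2054] [-1.045  0.368  0.061  1.271 -0.    -1.289] yaw -166.0 toolz [-0.004   0.0064 -1.    ]
```

View pics/endc.png

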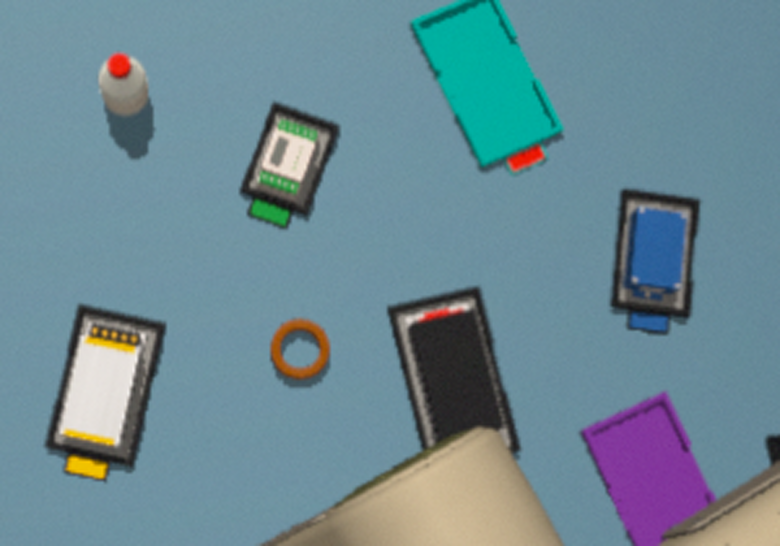

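All four units sit inside their rims: I/O module (288,155), controller (657,250), supply (103,385), drive (457,385). The bottle (122,85) and tape (300,350) are unmoved and the arm is clear. I'm handing in.

```bash
python3 -c "
from workcell import env
print(env.hand_in())"
```

```text
the job is handed in; nothing more can be done
None
```

I handed the job in at about 39 s with each of the four units set down flat and released in its own tray, and the bottle and tape roll left where they were; no verdict came back, and in the last picture the arm hid one end of the drive's tray.

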